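# Leak-test rig: load the couplings, clamp, set the test pressure and lock it

### The arm

A 7-joint arm with a two-finger parallel gripper is mounted at the origin on the work surface. World frame = base frame: x ahead of the robot, y to its left, z up, the work surface at z = 0. Lengths are in mm, angles in rad, forces in N, time in s.
With the tool pointing down it reaches from about 400 to 850 mm from the base axis. Payload 4.4 kg.
Tool frame: the origin (TCP) lies between the finger pads; the fingertips stand 8 mm ahead of it and the grasp point (between the pads) lies 11 mm behind it (robot.tip_extent is the distance from the TCP to the fingertips, in mm); z points along the fingers, y is the line along which they close (so a half turn about z gives the same grasp; the last joint's range is limited). The gripper opens to 94 mm and grips with 3 to 60 N. Pads are 16 mm wide; open, the fingers measure 119 mm over their backs; the gripper's body (75 mm by 177 mm) begins 78 mm behind the grasp point.
Start: joints at [1.127, 0.628, 0.038, 1.517, -0.027, 0.996, -0.02], TCP at [239.798, -604.164, 213.478] pointing down, gripper open.
Joint ranges: [-3.06, 3.06], [-0.37, 2.12], [-1.25, 1.32], [0.18, 2.47], [-1.1, 4.24], [0.23, 1.98], [-2.94, 2.94]. Speed limits (rad/s): [2.57, 2.57, 3.14, 3.14, 3.14, 3.14, 3.14].

### API

Orientations are given as a unit quaternion [x, y, z, w].
In Python, from station import robot, vision, ticket gives the robot as it stands.
- The arm moves only by the tool step_arm, never from a script. Its arguments are lists of equal length, an entry for each row: "slide": the shift along the tool's x, y, z in m, a list of three; "angular": the turn, a rotation vector about the tool's x, y, z in rad, a list of three. A call has 1 to 20 rows; each row shifts and turns the commanded pose from where the row before left it, along the tool's axes as they then stand; what a row does not reach is not made up. A row lasts 1/10 s, in which the tool goes at most 50 mm and 8.59 degrees, less where a joint would pass 70% of its speed; a pose out of reach is approached as far as the arm can. A call with a gripper value outside its range is refused whole. "claw" is the finger opening in m, from 0 to 0.094, set as the call begins (left out, the last holds). The fingers move at their own pace and stop on an object; "newtons" is the grip in N (left out, the last holds). Time passes only in rows, so rows that do not move let the fingers close. It gives the time, the measured TCP pose, the force, the opening and the grip force at its end, in the units of the state.
- robot.state(): the state, without advancing time (a new reading comes with each control period).
- vision.capture(name): name is "scene" or "top" or "wrist"; returns a dict with "frame" (400x640x3 uint8, red, green, blue), "fovy" (degrees; the focal length in pixels is half the picture's height over the tangent of half this angle, whatever the lens; pixels are square), "cx", "cy" (the principal point, pixels), "distortion" ([k1, k2, p1, p2, k3] as OpenCV has them; the pictures are not rectified), "origin" and "orientation" of the camera in the world. Camera axes: x right, y down, z forward; pixel columns grow to the right and rows downward; lengths in mm; the calibration is good to about 2 mm. A picture is of the moment at which its call begins. There is no depth.
- ticket.close_job(): hands the job in; it is judged then, once.
The state is a dict: "time": time; "joints": joint angles; "joint_velocities": joint speeds; "joint_torque": joint torques, N m; "tool_pos": TCP position; "orientation": TCP orientation; "contact_force": force on the tool from outside, world axes, zero at the start; "torque": the same for the moment, N m; "opening": finger opening in mm; "grip_force": force on a finger pad.
Only numpy, scipy, OpenCV 4.12 (cv2) and the standard library are available. Lean on these libraries where they do the work, as an engineer would, in place of code of your own. Each camera call takes 0.05 s, during which the arm holds its last target. There are 200 camera calls.

### The job

Draw the blue carriage out from under the bridge, lay every brass coupling flat in a groove of its own on the carriage, across it, and push the carriage fully home under the bridge. Then turn the orange clamp knob clockwise until it clicks past its detent; after that slide the clear guard back off the black regulator knob, turn the knob until its red pointer stands at the green mark, and last slide the guard all the way over it again. Leave the screwdriver, the tin and the copper elbow where they are.

Things in the scene. Friction and masses are not known exactly. Their poses are not given: they have to be found in the camera images.
- coupling_1: Loose brass pipe coupling, two hexagonal nuts joined by a short copper neck, 50 mm long along its own x, 30 mm across flats (34.6 mm across corners), 150 g. Origin at its centre, which is 15 mm above what it lies on. Its flat ends, 50 mm apart along x, are the best grasp (from above). May be absent; 2 to 4 are present. They start on the bench between the robot and the rig.
- coupling_2: Loose brass pipe coupling, two hexagonal nuts joined by a short copper neck, 50 mm long along its own x, 30 mm across flats (34.6 mm across corners), 150 g. Origin at its centre, which is 15 mm above what it lies on. Its flat ends, 50 mm apart along x, are the best grasp (from above). May be absent; 2 to 4 are present. They start on the bench between the robot and the rig.
- coupling_3: Loose brass pipe coupling, two hexagonal nuts joined by a short copper neck, 50 mm long along its own x, 30 mm across flats (34.6 mm across corners), 150 g. Origin at its centre, which is 15 mm above what it lies on. Its flat ends, 50 mm apart along x, are the best grasp (from above). May be absent; 2 to 4 are present. They start on the bench between the robot and the rig.
- coupling_4: Loose brass pipe coupling, two hexagonal nuts joined by a short copper neck, 50 mm long along its own x, 30 mm across flats (34.6 mm across corners), 150 g. Origin at its centre, which is 15 mm above what it lies on. Its flat ends, 50 mm apart along x, are the best grasp (from above). May be absent; 2 to 4 are present. They start on the bench between the robot and the rig.
- tray (a point): Centre of the groove floors of the blue carriage, 25 mm above the bench; moves with it. y along the rails towards the bridge (push direction), x across. Four grooves along x at y = -69, -23, +23, +69 mm, each 32 mm wide, 84 mm long, between ribs 6 mm high; an end wall 22 mm high at y = -100 and +100. A coupling in a groove has its centre 15 mm above this level, within 16 mm of x = 0.
- carriage_handle (a point): Grip point on the orange upright post at the carriage's near end (-y of the tray, 115 mm from its centre). Post 16 mm in the tray's x, 22 mm in y; its top is 15 mm above this point, which is 90 mm above the bench. Stays clear of the bridge when the carriage is home.
- carriage (a joint): Carriage position in m: 0 fully out (all grooves clear of the bridge), 0.200 fully home at the stop. Friction 2.5 N, stays where left. Starts part-way in. The bridge over the rails begins 120 mm (+y) from the tray point's fully-out place, is 160 mm deep, its underside 41 mm above the groove floors, its top 80 mm above the bench.
- clamp_grip (a point): On the axis of the orange clamp knob on top of the bridge, at the height to grip, 116 mm above the bench. The knob's grip is a bar 56 mm long, 14 mm thick, its top 11 mm above this point and its foot 23 mm below; the point's x runs along the bar and turns with it.
- clamp_knob (a joint): Clamp knob angle in rad, growing clockwise seen from above; 0 is slack. An over-centre detent pushes it back with 0.2 N m at 0, less further on, until 0.6 rad; past that it snaps on by itself to 1.2 (clicked), its stop, and rests there.
- reg_grip (a point): On the axis of the black regulator knob, at the height to grip, 46 mm above the bench. Its grip is a bar 40 mm long and 14 mm thick, its top 10 mm above this point and its foot 20 mm below; the point's x runs along the bar and turns with it.
- reg_pointer (a point): Red pointer of the regulator knob, 28 mm from the knob's axis; turns with the knob.
- regulator (a joint): Regulator knob angle in rad, growing clockwise seen from above, 0 to 2.6; friction 0.04 N m holds it where it is left. It starts short of the green mark, which is reached by turning clockwise 0.6 to 2.1 rad.
- mark (a point): Green mark on the white dial round the regulator knob, 28 mm from the knob's axis; its place on the dial differs from start to start.
- guard_grip (a point): Grip point on the yellow fin of the clear guard, 98.5 mm above the bench. Fin 14 mm across (its x), 26 mm long in y, its top 12 mm above this point, the guard's roof 24 mm below. The point's y is the direction in which the guard slides over the regulator knob.
- guard (a joint): Guard position in m: 0 fully back, clear of the knob, 0.120 fully over the regulator knob. Friction about 2 N, stays where left. It starts over or partly over the knob. The guard is 90 mm wide, 80 mm long and open at both ends and below.
- screwdriver: Bystander: screwdriver with an orange handle, 210 mm long, lying on the left past the bridge. Leave alone.
- compound_tin: Bystander: tin with a red cap, 68 mm wide, 75 mm high, on the right, on the robot's side of the regulator. Leave alone.
- elbow: Bystander: bent copper pipe, about 80 by 80 mm, 22 mm thick, on the left. Leave alone.
There are look-alikes about, which are no part of the job. Leave any purple or turquoise look-alike of the coupling_2 alone.

How it is judged:
By the outcome, as a careful person would: the job done as asked, in the order asked, and still so for the second after the job is handed in, with the robot touching nothing.
Of coupling_1, coupling_2, coupling_3, coupling_4 only 2 to 4 are there at a start; the rules pass over those that are not, and their reading is None.
At some moment in a run one of coupling_1, coupling_2, coupling_3, coupling_4 may be knocked a few centimetres aside while the robot is not near it.
Once in a run the grip may slacken for a moment while it holds something.
It also fails if it takes over 210 s, if anything falls off the work surface, if the arm or the gripper's body presses on something with over 40 N, if the wrist force passes 120 N, or if a joint passes its speed limit or range.

## Working session

There is one attempt and no reset: what is moved stays moved. The work goes in short steps, Python scripts to look and compute and a tool call to move; the robot and the scene stay as the last step left them, time stands still between calls to the robot, and variables do not carry over. Pictures are saved under pics/ and viewed, at most 14 in all, crops included, and the job is handed in when it is done.

Besides the shell and the picture viewer there is one more tool, called in YAML: its name, and indented under it one key for each argument. step_arm: Moves the arm, as the interface text tells. Its arguments: {"type":"object","properties":{"slide":{"type":"array","items":{"type":"array","items":{"type":"number"}}},"angular":{"type":"array","items":{"type":"array","items":{"type":"number"}}},"claw":{"type":"number"},"newtons":{"type":"number"}},"required":["slide","angular"]}

```bash
ls; mkdir -p pics
cat > h.py <<'E'
import numpy as np, cv2
from scipy.spatial.transform import Rotation as R
from station import robot, vision, ticket
def cap(n,fn=None):
    d=vision.capture(n); f=np.array(d["frame"]); d["frame"]=f
    d["f"]=f.shape[0]/2/np.tan(np.radians(d["fovy"])/2)
    d["K"]=np.array([[d["f"],0,d["cx"]],[0,d["f"],d["cy"]],[0,0,1.]])
    d["R"]=R.from_quat(d["orientation"]).as_matrix(); d["o"]=np.array(d["origin"],float)
    if fn: cv2.imwrite(fn,cv2.cvtColor(f,cv2.COLOR_RGB2BGR))
    return d
def ray(d,uv):
    p=cv2.undistortPoints(np.array(uv,float).reshape(-1,1,2),d["K"],np.array(d["distortion"],float)).reshape(-1,2)
    return np.c_[p,np.ones(len(p))]@d["R"].T
def onz(d,uv,z):
    r=ray(d,uv); return d["o"]+r*((z-d["o"][2])/r[:,2])[:,None]
def tri(d1,u1,d2,u2):
    a=ray(d1,[u1])[0];b=ray(d2,[u2])[0]
    A=np.c_[a,-b]; t=np.linalg.lstsq(A,d2["o"]-d1["o"],rcond=None)[0]
    p,q=d1["o"]+a*t[0],d2["o"]+b*t[1]; return (p+q)/2,np.linalg.norm(p-q)
def proj(d,P):
    P=np.array(P,float).reshape(-1,3); Rt=d["R"].T
    return cv2.projectPoints(P,cv2.Rodrigues(Rt)[0],-Rt@d["o"],d["K"],np.array(d["distortion"],float))[0].reshape(-1,2)
def blobs(d,lo,hi,amin=30):
    h=cv2.cvtColor(d["frame"],cv2.COLOR_RGB2HSV); m=cv2.inRange(h,np.array(lo),np.array(hi))
    m=cv2.morphologyEx(m,cv2.MORPH_OPEN,np.ones((2,2),np.uint8))
    n,_,s,c=cv2.connectedComponentsWithStats(m)
    return [(c[i].round(1),s[i].tolist()) for i in range(1,n) if s[i][4]>=amin]
E
python3 - <<'E'
from h import *
for n in("scene","top","wrist"):
    d=cap(n,f"pics/{n}0.png"); print(n,d["fovy"],d["cx"],d["cy"],d["distortion"],d["o"].round(1),d["R"].round(3).tolist())
s=robot.state();print(s)
E
```

```text
pics
scene 44.31278164001421 316.11954287296936 201.166953450661 [0.02089162 0.         0.         0.         0.        ] [ 955.4 -585.8 1474. ] [[0.789, 0.54, -0.294], [0.615, -0.685, 0.39], [0.009, -0.489, -0.872]]
top 56.54925572071669 325.6085270571668 201.56833524079545 [0.02837787 0.         0.         0.         0.        ] [328.6  56.6 990.2] [[-0.024, -0.991, 0.135], [-0.999, 0.02, -0.032], [0.029, -0.136, -0.99]]
wrist 60.89243975103002 323.03575308552956 197.18482669753473 [-0.06444224  0.          0.          0.          0.        ] [ 311.7 -574.6  384. ] [[0.369, -0.896, -0.247], [-0.929, -0.357, -0.096], [-0.002, 0.265, -0.964]]
{'time': 0.15, 'joints': array([ 1.12720318,  0.62912868,  0.03843842,  1.51809567, -0.02696801,
        0.99630185, -0.02000907]), 'joint_velocities': array([ 3.09668915e-05, -3.34177297e-03,  8.53430596e-04, -2.35327839e-03,
        4.16613845e-04,  2.63663084e-04,  2.90598449e-04]), 'joint_torque': array([ 2.03997231e-03, -5.50082374e+01,  1.14478882e+00, -1.86815071e+01,
       -5.22318052e-02,  2.10175017e-02,  1.19340662e-04]), 'tool_pos': array([ 239.61739986, -603.70827537,  212.78205343]), 'orientation': array([ 9.82210153e-01,  1.87783692e-01, -1.45808813e-04, -6.92779748e-04]), 'contact_force': array([-0.76124445, -0.18956881, -0.2803701 ]), 'torque': array([0.00964679, 0.04614924, 0.01282432]), 'grip_force': 0.0, 'opening': 93.98707512983758}
```

View pics/scene0.png

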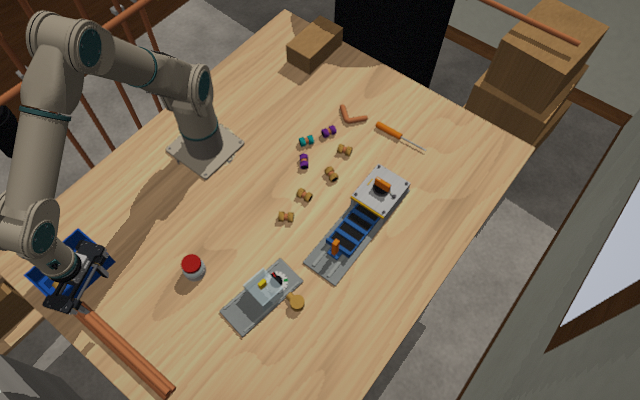

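View pics/top0.png

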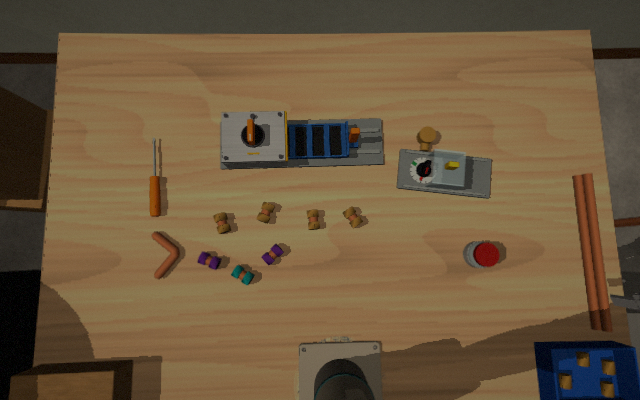

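The top view shows four brass couplings at about (222,222), (266,212), (314,219) and (353,217). The look-alikes are:
- purple at (209,260) and (272,254)
- turquoise at (243,274)
- a brass disc at (427,137)
- brass bits in the blue bin at (583,360)

The carriage handle is at (355,134), the clamp knob at (251,131), the regulator at (424,169) and the guard fin at (452,165).

Run:
```python
from h import *
t=cap("top");s=cap("scene")
cv2.imwrite("pics/c1.png",cv2.cvtColor(cv2.resize(t["frame"][95:285,195:505],None,fx=2.55,fy=2.55,interpolation=cv2.INTER_CUBIC),cv2.COLOR_RGB2BGR))
cv2.imwrite("pics/c2.png",cv2.cvtColor(cv2.resize(s["frame"][120:345,210:430],None,fx=2.6,fy=2.6,interpolation=cv2.INTER_CUBIC),cv2.COLOR_RGB2BGR))
for nm,lo,hi in(("brass",(12,110,60),(24,255,200)),("orange",(8,200,150),(16,255,255)),("yellow",(24,180,120),(33,255,255)),("red",(0,180,100),(4,255,255)),("green",(40,80,60),(80,255,255)),("blue",(100,150,50),(125,255,255))):
    for n,d in(("top",t),("scene",s)):
        print(nm,n,[(tuple(c),b) for c,b in blobs(d,lo,hi,6)][:14])
```

```text
brass top [((np.float64(320.0), np.float64(210.9)), [34, 31, 598, 369, 160571]), ((np.float64(250.3), np.float64(130.0)), [248, 120, 6, 22, 113]), ((np.float64(355.8), np.float64(131.4)), [352, 128, 9, 8, 57]), ((np.float64(47.7), np.float64(140.6)), [46, 138, 4, 6, 18]), ((np.float64(258.0), np.float64(153.5)), [257, 153, 3, 2, 6]), ((np.float64(251.0), np.float64(154.5)), [249, 154, 5, 2, 10]), ((np.float64(449.6), np.float64(167.6)), [446, 164, 9, 7, 45]), ((np.float64(28.9), np.float64(197.9)), [0, 166, 48, 44, 452]), ((np.float64(493.6), np.float64(167.9)), [492, 167, 4, 3, 9]), ((np.float64(89.2), np.float64(175.0)), [86, 174, 7, 3, 17]), ((np.float64(418.9), np.float64(193.1)), [417, 192, 5, 3, 14]), ((np.float64(426.0), np.float64(194.0)), [424, 193, 5, 3, 11]), ((np.float64(609.4), np.float64(245.6)), [596, 193, 29, 103, 1532]), ((np.float64(462.0), np.float64(197.5)), [461, 197, 3, 2, 6])]
brass scene [((np.float64(535.6), np.float64(72.8)), [447, 0, 182, 147, 12021]), ((np.float64(311.4), np.float64(43.3)), [287, 17, 57, 59, 1599]), ((np.float64(342.5), np.float64(43.0)), 
[... 2102 characters left out ...]
, ((np.float64(76.8), np.float64(239.9)), [64, 230, 30, 23, 256]), ((np.float64(329.9), np.float64(241.1)), [327, 238, 7, 7, 35]), ((np.float64(330.2), np.float64(253.0)), [329, 251, 3, 5, 13]), ((np.float64(108.9), np.float64(263.6)), [104, 258, 11, 12, 80]), ((np.float64(41.5), np.float64(282.0)), [26, 268, 30, 29, 425]), ((np.float64(89.3), np.float64(273.4)), [86, 268, 7, 12, 27]), ((np.float64(95.0), np.float64(278.6)), [90, 273, 11, 13, 55]), ((np.float64(84.0), np.float64(283.5)), [83, 282, 3, 4, 8]), ((np.float64(68.2), np.float64(290.7)), [63, 285, 11, 12, 82]), ((np.float64(81.1), np.float64(288.1)), [80, 287, 3, 3, 8]), ((np.float64(77.6), np.float64(294.6)), [75, 291, 6, 8, 20])]
```

View pics/c1.png

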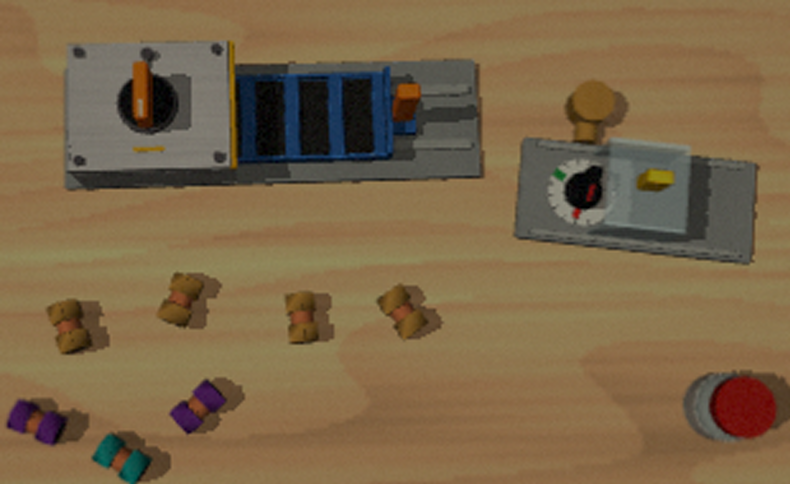

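View pics/c2.png

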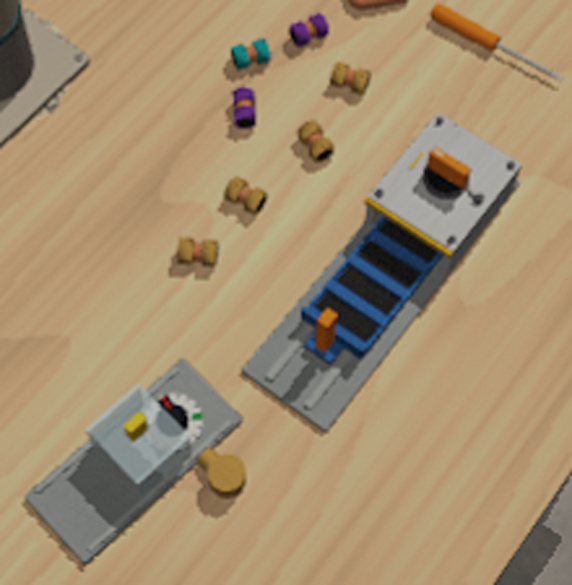

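The crops confirm the choice: four brass couplings with copper necks, in c1 at (69,326), (181,299), (302,317) and (402,311). The carriage shows three grooves, with its handle at (405,100). The dial is at (580,190), the green mark at (560,174), and the fin at (655,180). The disc at (590,105) belongs to the regulator block.

```bash
cat >> h.py <<'E'
def c1(d,u,z): return onz(d,np.array(u,float)/2.55+[195,95],z).round(1)
E
python3 - <<'E'
from h import *
t=cap("top");s=cap("scene")
U1=lambda a:np.array(a,float)/2.55+[195,95]; U2=lambda a:np.array(a,float)/2.6+[210,120]
print("coup",[p.tolist() for p in c1(t,[(69,326),(181,299),(302,317),(402,311)],15)])
for n,a,b in(("c1",(69,326),(350,78)),("c2",(181,299),(315,141)),("c3",(302,317),(245,195)),("c4",(402,311),(198,250)),("handle top",(408,92),(328,316)),("clamp top",(142,92),(450,165)),("fin top",(659,177),(135,422)),("green",(560,174),(197,416)),("bridge NR corner",(235,165),(449,248)),("bridge NL",(235,42),(520,165)),):
    p,e=tri(t,U1(a),s,U2(b)); print(n,p.round(1),round(e,1))
print("rail edges",c1(t,[(478,60),(480,177),(68,188)],0).tolist(), "bridge corners z80",c1(t,[(67,42),(235,42),(235,165),(67,168)],80).tolist())
print("reg base",c1(t,[(525,139),(757,162),(748,262),(515,236)],8).tolist())
E
```

```text
coup [[411.1, 295.9, 15.0], [436.4, 182.3, 15.0], [415.1, 58.3, 15.0], [419.1, -45.2, 15.0]]
c1 [412.4 297.8  13.1] 3.7
c2 [437.5 183.6  15.6] 3.7
c3 [416.1  59.4  16.2] 3.1
c4 [420.3 -43.3  19.4] 4.3
handle top [626.5 -47.4 101.6] 5.2
clamp top [625.8 207.7 113.1] 4.4
fin top [ 535.8 -286.3  106.1] 3.1
green [ 561.9 -215.7   17.6] 3.8
bridge NR corner [629.2 163.  -58.1] 91.2
bridge NL [679.5 151.7 211. ] 116.0
rail edges [[693.4, -139.0, 0.0], [563.0, -135.5, 0.0], [558.4, 302.5, 0.0]] bridge corners z80 [[687.5, 285.2, 80.0], [685.9, 119.5, 80.0], [560.3, 120.9, 80.0], [559.8, 283.8, 80.0]]
reg base [[601.8, -184.2, 8.0], [572.0, -431.9, 8.0], [464.1, -413.3, 8.0], [496.7, -168.2, 8.0]]
```

step_arm:
  slide:
    - [0,0,-0.005]
    - [0,0,-0.005]
    - [0,0,-0.005]
    - [0,0,-0.005]
    - [0,0,0]
    - [0,0,0]
    - [0,0,0]
    - [0,0,0]
    - [0,0,0]
  angular:
    - [0,0,-0.1326]
    - [0,0,-0.1326]
    - [0,0,-0.1326]
    - [0,0,-0.1326]
    - [0,0,-0.1326]
    - [0,0,-0.1326]
    - [0,0,-0.1326]
    - [0,0,-0.1326]
    - [0,0,-0.1326]
  claw: 0.06

```text
time: 1.25
tool_pos: [239.7, -604.2, 233.5]
orientation: [0.705, 0.709, -0.0, -0.0]
contact_force: [-0.7, -0.4, 0.3]
opening: 60.0
grip_force: 0.0
```

step_arm:
  slide:
    - [0.028,0.018,0]
    - [0.028,0.018,0]
    - [0.028,0.018,0]
    - [0.028,0.018,0]
    - [0.028,0.018,0]
    - [0.028,0.018,0]
    - [0.028,0.018,0]
    - [0.028,0.018,0]
    - [0.028,0.018,0]
    - [0.028,0.018,0]
    - [0.028,0.018,0]
    - [0.028,0.018,0]
    - [0.028,0.018,0]
    - [0.028,0.018,0]
    - [0.028,0.018,0]
    - [0.028,0.018,0]
    - [0.028,0.018,0]
    - [0.028,0.018,0]
    - [0.028,0.018,0]
    - [0.028,0.018,0]
  angular:
    - [0,0,0]
    - [0,0,0]
    - [0,0,0]
    - [0,0,0]
    - [0,0,0]
    - [0,0,0]
    - [0,0,0]
    - [0,0,0]
    - [0,0,0]
    - [0,0,0]
    - [0,0,0]
    - [0,0,0]
    - [0,0,0]
    - [0,0,0]
    - [0,0,0]
    - [0,0,0]
    - [0,0,0]
    - [0,0,0]
    - [0,0,0]
    - [0,0,0]

```text
time: 3.25
tool_pos: [600.2, -43.0, 233.5]
orientation: [0.707, 0.707, -0.0, 0.0]
contact_force: [-0.2, 0.1, 0.4]
opening: 60.1
grip_force: 0.0
```

Run:
```python
from h import *
w=cap("wrist","pics/w1.png");print(w["o"].round(1))
for P in ((626.5,-47.4,105),(420.3,-43.3,15),(416.1,59.4,15)): print(P,proj(w,[P]).round(1))
h=cv2.cvtColor(w["frame"],cv2.COLOR_RGB2HSV); print([ (tuple(c),b) for c,b in blobs(w,(5,180,120),(15,255,255),60)])
```

```text
[600.4  35.1 404.8]
(626.5, -47.4, 105) [[351.3 197.2]]
(420.3, -43.3, 15) [[170.4 173.6]]
(416.1, 59.4, 15) [[157.1  83. ]]
[((np.float64(351.8), np.float64(193.6)), [343, 176, 18, 35, 513])]
```

View pics/w1.png

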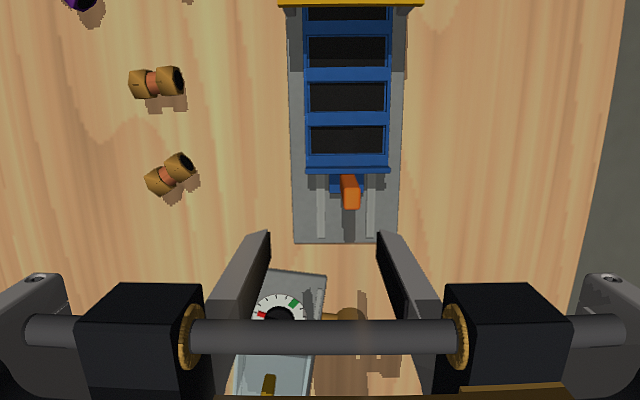

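The handle post shows at (351,195), matching the prediction from the two fixed views. Two couplings are visible at (157,82) and (170,174).

step_arm:
  slide:
    - [-0.0022,0.013,0]
    - [-0.0022,0.0135,0]
    - [0,0,0.0195]
    - [0,0,0.0195]
    - [0,0,0.0195]
    - [0,0,0.0195]
    - [0,0,0.0195]
    - [0,0,0.0195]
    - [0,0,0.0195]
    - [0,0,0.017]
    - [0,0,0]
  angular:
    - [0,0,0]
    - [0,0,0]
    - [0,0,0]
    - [0,0,0]
    - [0,0,0]
    - [0,0,0]
    - [0,0,0]
    - [0,0,0]
    - [0,0,0]
    - [0,0,0]
    - [0,0,0]

```text
time: 4.4
tool_pos: [624.1, -48.7, 77.7]
orientation: [0.707, 0.707, -0.002, -0.002]
contact_force: [0.5, -0.4, -0.7]
opening: 59.9
grip_force: 0.0
```

step_arm:
  slide:
    - [0,0,0]
    - [0,0,0]
    - [0,0,0]
    - [0,0,0]
    - [0,0,0]
    - [0,0,0]
    - [0,0,0]
    - [0,0,0]
  angular:
    - [0,0,0]
    - [0,0,0]
    - [0,0,0]
    - [0,0,0]
    - [0,0,0]
    - [0,0,0]
    - [0,0,0]
    - [0,0,0]
  claw: 0.0
  newtons: 20

```text
time: 5.2
tool_pos: [626.7, -48.4, 80.3]
orientation: [0.707, 0.707, 0.0, 0.0]
contact_force: [1.0, -0.1, 0.8]
opening: 15.8
grip_force: 20.0
```

step_arm:
  slide:
    - [-0.005,0,0]
    - [-0.005,0,0]
    - [-0.005,0,0]
    - [-0.005,0,0]
    - [-0.005,0,0]
    - [-0.005,0,0]
    - [-0.005,0,0]
    - [-0.005,0,0]
    - [-0.005,0,0]
    - [-0.005,0.0005,0]
    - [-0.005,0,0]
    - [-0.005,0,0]
    - [0,0,0]
  angular:
    - [0,0,0]
    - [0,0,0]
    - [0,0,0]
    - [0,0,0]
    - [0,0,0]
    - [0,0,0]
    - [0,0,0]
    - [0,0,0]
    - [0,0,0]
    - [0,0,0]
    - [0,0,0]
    - [0,0,0]
    - [0,0,0]

```text
time: 6.5
tool_pos: [627.4, -107.5, 80.3]
orientation: [0.707, 0.707, 0.001, -0.0]
contact_force: [3.7, 4.5, 2.2]
opening: 15.9
grip_force: 20.0
```

step_arm:
  slide:
    - [-0.002,0,0]
    - [-0.002,0,0]
    - [-0.002,0,0]
    - [-0.002,0,0]
    - [0,0,0]
  angular:
    - [0,0,0]
    - [0,0,0]
    - [0,0,0]
    - [0,0,0]
    - [0,0,0]

```text
time: 7.0
tool_pos: [627.4, -108.0, 80.2]
orientation: [0.705, 0.709, 0.004, -0.003]
contact_force: [3.9, 16.3, 3.5]
opening: 16.0
grip_force: 20.0
```

step_arm:
  slide:
    - [0.004,0,0]
    - [0,0,0]
    - [0,0,0]
    - [0,0,-0.01]
    - [0,0,-0.035]
    - [0,0,-0.04]
    - [0,0,-0.04]
    - [0,0,-0.03]
    - [0.03,-0.018,0]
    - [0.03,-0.018,0]
    - [0.03,-0.018,0]
    - [0.03,-0.018,0]
    - [0.03,-0.018,0]
    - [0.03,-0.018,0]
    - [0.03,-0.018,0]
    - [0,0,0]
    - [0,0,0]
  angular:
    - [0,0,0]
    - [0,0,0]
    - [0,0,0]
    - [0,0,0]
    - [0,0,0]
    - [0,0,0]
    - [0,0,0]
    - [0,0,0]
    - [0,0,0]
    - [0,0,0]
    - [0,0,0]
    - [0,0,0]
    - [0,0,0]
    - [0,0,0]
    - [0,0,0]
    - [0,0,0]
    - [0,0,0]
  claw: 0.075

```text
time: 8.7
tool_pos: [500.5, 97.2, 235.7]
orientation: [0.707, 0.708, -0.0, 0.001]
contact_force: [0.3, -0.1, -0.5]
opening: 75.3
grip_force: 0.0
```

Run:
```python
from h import *
w=cap("wrist","pics/w2.png");print(w["o"].round(1),robot.state()["tool_pos"])
np.save("w2.npy",w,allow_pickle=True)
```

```text
[500.5 175.4 406.9] [500.99337712  96.30049767 235.46808833]
```

step_arm:
  slide:
    - [0.035,0,0]
    - [0.035,0,0]
    - [0,0,0]
    - [0,0,0]
  angular:
    - [0,0,0]
    - [0,0,0]
    - [0,0,0]
    - [0,0,0]

```text
time: 9.15
tool_pos: [501.1, 166.5, 234.8]
orientation: [0.707, 0.707, -0.0, 0.0]
contact_force: [-0.2, -0.3, -1.4]
opening: 75.1
grip_force: 0.0
```

```bash
cat >> h.py <<'E'
def brass(d,rad=14):
    # couplings: brass darker than wood; hue/sat mask, returns rotated boxes
    h=cv2.cvtColor(d["frame"],cv2.COLOR_RGB2HSV)
    m=cv2.inRange(h,np.array((5,130,40)),np.array((25,255,175)))
    m=cv2.morphologyEx(m,cv2.MORPH_OPEN,np.ones((3,3),np.uint8)); m=cv2.morphologyEx(m,cv2.MORPH_CLOSE,np.ones((7,7),np.uint8))
    return m,[cv2.minAreaRect(c) for c in cv2.findContours(m,0,2)[0] if 500<cv2.contourArea(c)<4000]
E
python3 - <<'E'
from h import *
w=cap("wrist","pics/w3.png");print(w["o"].round(1),robot.state()["tool_pos"])
np.save("w3.npy",w,allow_pickle=True)
for n in("w2","w3"):
    d=np.load(n+".npy",allow_pickle=True).item(); m,b=brass(d); print(n,b); cv2.imwrite(f"pics/{n}m.png",np.vstack([cv2.resize(cv2.cvtColor(d["frame"],cv2.COLOR_RGB2BGR),(480,300)),cv2.cvtColor(cv2.resize(m,(480,300)),cv2.COLOR_GRAY2BGR)]))
E
```

```text
[501.4 244.7 406. ] [501.10968482 165.48531916 234.76540714]
w2 [((426.4999694824219, 389.4999694824219), (354.99993896484375, 18.999996185302734), -0.0), ((486.90948486328125, 335.51190185546875), (66.53179931640625, 26.717084884643555), 82.50414276123047), ((159.47332763671875, 335.61871337890625), (25.8330078125, 66.33780670166016), 6.9529571533203125), ((258.6323547363281, 281.2205810546875), (26.410781860351562, 42.01715087890625), 59.03623962402344), ((249.59115600585938, 203.18527221679688), (26.997169494628906, 43.793701171875), 85.60128784179688), ((263.6675720214844, 95.07373046875), (48.58491516113281, 27.935415267944336), 23.749494552612305)]
w3 [((426.4999694824219, 386.9999694824219), (354.99993896484375, 23.999996185302734), -0.0), ((487.2542419433594, 335.5323486328125), (66.4013442993164, 27.395448684692383), 82.50414276123047), ((158.87509155273438, 335.54931640625), (27.134538650512695, 66.4013442993164), 7.4958577156066895), ((463.0, 149.0), (20.0, 72.0), 90.0), ((266.1344909667969, 157.2176971435547), (45.63374710083008, 28.37978744506836), 22.750978469848633), ((238.7005615234375, 54.42884063720703), (32.52895736694336, 49.067047119140625), 70.46334838867188)]
```

View pics/w3m.png

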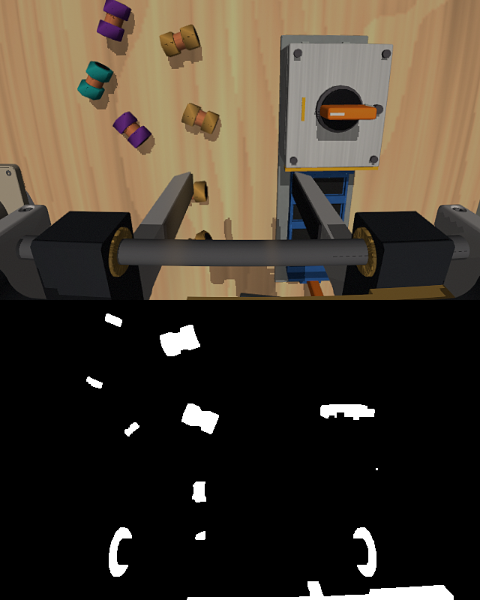

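```bash
cat >> h.py <<'E'
def boxes(d,z=15):
    out=[]
    for (c,(w,h),a) in brass(d)[1]:
        if c[1]>300 or max(w,h)>65: continue
        a=np.radians(a if w>h else a+90); L=max(w,h)/2; v=L*np.array([np.cos(a),np.sin(a)])
        P=onz(d,[c,c-v,c+v],z); e=P[2]-P[1]
        if e[0]<0:e=-e
        out.append((P[0,:2].round(1).tolist(),round(float(np.linalg.norm(e)),1),round(float(np.degrees(np.arctan2(e[1],e[0]))),1),np.round(c,1).tolist()))
    return out
E
python3 - <<'E'
from h import *
W={n:np.load(n+".npy",allow_pickle=True).item() for n in("w2","w3")}
for n in W:
    for b in boxes(W[n]): print(n,b)
print("tri c2",tri(W["w2"],(263.7,95.1),W["w3"],(266.1,157.2)))
for n in("top","scene"):
    d=cap(n,f"pics/{n}2.png")
    for X in(605,640):
        ys=np.arange(-130,140,1.); uv=proj(d,np.c_[ys*0+X,ys,ys*0+31]).round().astype(int)
        c=cv2.cvtColor(d["frame"],cv2.COLOR_RGB2HSV)[uv[:,1],uv[:,0]]
        bl=((c[:,0]>95)&(c[:,0]<130)&(c[:,1]>120)&(c[:,2]>60)).astype(int); t=np.flatnonzero(np.diff(bl)); print(n,X,[(ys[i]+.5,int(bl[i+1])) for i in t])
E
```

```text
w2 ([418.2, -45.3], 57.9, 33.2, [258.6, 281.2])
w2 ([412.8, 59.7], 53.3, 4.6, [249.6, 203.2])
w2 ([435.0, 184.9], 53.3, -23.6, [263.7, 95.1])
w3 ([435.6, 184.8], 52.3, -23.3, [266.1, 157.2])
w3 ([410.1, 297.3], 53.9, 17.5, [238.7, 54.4])
tri c2 (array([435.42231846, 184.90099428,  15.60121818]), np.float64(0.5503308953937414))
top 605 [(np.float64(-105.5), 1), (np.float64(-102.5), 0), (np.float64(-89.5), 1), (np.float64(-78.5), 0), (np.float64(-46.5), 1), (np.float64(-30.5), 0), (np.float64(-1.5), 1), (np.float64(14.5), 0), (np.float64(46.5), 1), (np.float64(49.5), 0)]
top 640 [(np.float64(-98.5), 1), (np.float64(-77.5), 0), (np.float64(-45.5), 1), (np.float64(-31.5), 0), (np.float64(0.5), 1), (np.float64(13.5), 0), (np.float64(45.5), 1), (np.float64(58.5), 0)]
scene 605 [(np.float64(-97.5), 1), (np.float64(-96.5), 0), (np.float64(-49.5), 1), (np.float64(-31.5), 0), (np.float64(-1.5), 1), (np.float64(14.5), 0), (np.float64(46.5), 1), (np.float64(60.5), 0), (np.float64(92.5), 1), (np.float64(117.5), 0)]
scene 640 [(np.float64(-125.5), 1), (np.float64(-75.5), 0), (np.float64(-47.5), 1), (np.float64(-30.5), 0), (np.float64(-0.5), 1), (np.float64(16.5), 0), (np.float64(43.5), 1), (np.float64(60.5), 0), (np.float64(92.5), 1), (np.float64(117.5), 0)]
```

step_arm:
  slide:
    - [0.009,-0.033,0]
    - [0.0095,-0.0325,0]
    - [0,0,0]
    - [0,0,0]
    - [0,0,0]
    - [0,0,0.035]
    - [0,0,0.035]
    - [0,0,0.035]
    - [0,0,0]
    - [0,0,0]
  angular:
    - [0,0,0]
    - [0,0,0]
    - [0,0,0.136]
    - [0,0,0.136]
    - [0,0,0.136]
    - [0,0,0]
    - [0,0,0]
    - [0,0,0]
    - [0,0,0]
    - [0,0,0]

```text
time: 10.3
tool_pos: [435.2, 185.2, 130.3]
orientation: [0.836, 0.549, -0.001, 0.0]
contact_force: [0.5, 0.8, 1.1]
opening: 75.1
grip_force: 0.0
```

```bash
cat >> h.py <<'E'
def hov():
    s=robot.state(); w=cap("wrist"); q=R.from_quat(s["orientation"]).as_matrix()
    print("tcp",s["tool_pos"].round(1),"heading",round(float(np.degrees(np.arctan2(q[1,0],q[0,0]))),1),"open",round(s["opening"],1))
    p=s["tool_pos"]; 
    h=cv2.cvtColor(w["frame"],cv2.COLOR_RGB2HSV); m=cv2.inRange(h,np.array((5,130,40)),np.array((25,255,175)))
    m=cv2.morphologyEx(m,cv2.MORPH_OPEN,np.ones((3,3),np.uint8)); m=cv2.morphologyEx(m,cv2.MORPH_CLOSE,np.ones((7,7),np.uint8))
    u=proj(w,[[p[0],p[1],15]])[0]
    for c in cv2.findContours(m,0,2)[0]:
        if cv2.contourArea(c)<800: continue
        (x,y),(a,b),t=cv2.minAreaRect(c)
        if abs(x-u[0])>110 or y>300: continue
        t=np.radians(t if a>b else t+90); v=max(a,b)/2*np.array([np.cos(t),np.sin(t)])
        for z in (15,20):
            P=onz(w,[(x,y),(x-v[0],y-v[1]),(x+v[0],y+v[1])],z); e=P[2]-P[1]; e=e*np.sign(e[0])
            d=P[0]-p; L=q.T@d
            print(z,"at",P[0,:2].round(1),"len",np.linalg.norm(e).round(1),"ax",np.degrees(np.arctan2(e[1],e[0])).round(1),"tool dx,dy",L[:2].round(1), "px",(round(x),round(y)),u.round())
    return w
E
python3 -c "
from h import *
w=hov(); cv2.imwrite('pics/w4.png',cv2.cvtColor(w['frame'],cv2.COLOR_RGB2BGR))"
```

```text
tcp [435.2 185.2 130.3] heading 66.6 open 75.1
15 at [436.9 183.8] len 51.5 ax -23.4 tool dx,dy [-0.4  2.1] px (326, 197) [323. 196.]
20 at [437.5 185.1] len 50.6 ax -23.4 tool dx,dy [0.9 2.1] px (326, 197) [323. 196.]
15 at [410.4 297.6] len 54.0 ax 16.8 tool dx,dy [ 93.4 -67.4] px (240, 85) [323. 196.]
20 at [411.4 296.9] len 53.1 ax 16.8 tool dx,dy [ 93.1 -66.2] px (240, 85) [323. 196.]
```

View pics/w4.png

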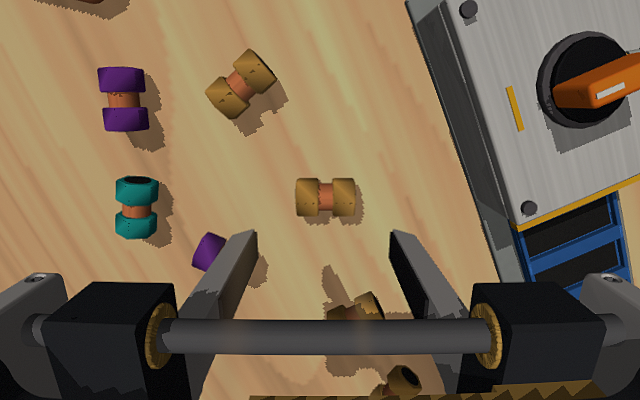

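The coupling sits midway between the fingers at (326,197), aligned within 2 mm. I'm descending and grasping.

step_arm:
  slide:
    - [0,0.0015,0.02]
    - [0,0,0.02]
    - [0,0,0.02]
    - [0,0,0.02]
    - [0,0,0.015]
    - [0,0,0.01]
    - [0,0,0.006]
    - [0,0,0.004]
    - [0,0,0]
    - [0,0,0]
  angular:
    - [0,0,0]
    - [0,0,0]
    - [0,0,0]
    - [0,0,0]
    - [0,0,0]
    - [0,0,0]
    - [0,0,0]
    - [0,0,0]
    - [0,0,0]
    - [0,0,0]

```text
time: 11.35
tool_pos: [436.8, 185.6, 15.5]
orientation: [0.836, 0.549, 0.0, 0.0]
contact_force: [-0.1, 0.7, -0.0]
opening: 74.9
grip_force: 0.0
```

step_arm:
  slide:
    - [0,0,0]
    - [0,0,0]
    - [0,0,0]
    - [0,0,0]
    - [0,0,0]
    - [0,0,-0.02]
    - [0,0,-0.03]
    - [0,0,-0.03]
    - [0,0,-0.03]
    - [0,0,0]
    - [0,0,0]
    - [0,0,0]
    - [0,0,0]
  angular:
    - [0,0,0]
    - [0,0,0]
    - [0,0,0]
    - [0,0,0]
    - [0,0,0]
    - [0,0,0]
    - [0,0,0]
    - [0,0,0]
    - [0,0,0]
    - [0,0,-0.136]
    - [0,0,-0.136]
    - [0,0,-0.136]
    - [0,0,0]
  claw: 0.03
  newtons: 35

```text
time: 12.65
tool_pos: [436.0, 185.2, 124.8]
orientation: [0.707, 0.707, -0.0, -0.0]
contact_force: [-0.3, 0.7, -1.2]
opening: 49.9
grip_force: 35.0
```

step_arm:
  slide:
    - [-0.0258,0.0317,0]
    - [-0.0258,0.0317,0]
    - [-0.0258,0.0317,0]
    - [-0.0258,0.0317,0]
    - [-0.0258,0.0317,0]
    - [-0.0258,0.0317,0]
    - [0,0,0.02]
    - [0,0,0.02]
    - [0,0,0.02]
    - [0,0,0]
    - [0,0,0]
  angular:
    - [0,0,0]
    - [0,0,0]
    - [0,0,0]
    - [0,0,0]
    - [0,0,0]
    - [0,0,0]
    - [0,0,0]
    - [0,0,0]
    - [0,0,0]
    - [0,0,0]
    - [0,0,0]

```text
time: 13.75
tool_pos: [626.3, 30.8, 64.8]
orientation: [0.707, 0.707, -0.0, -0.0]
contact_force: [0.1, 0.7, -0.5]
opening: 49.5
grip_force: 35.0
```

```bash
python3 -c "
from h import *
w=cap('wrist','pics/w5.png'); s=robot.state(); print(s['tool_pos'],s['opening'])
print(proj(w,[[626,30,25],[626,76,25],[626,30-23,31],[626,30+23,31],[626,99,31]]).round())
for X in(600,626,650):
    ys=np.arange(0,140,1.); uv=proj(w,np.c_[ys*0+X,ys,ys*0+31]).round().astype(int)
    ok=(uv[:,1]>=0)&(uv[:,1]<400); ys=ys[ok];uv=uv[ok]
    c=cv2.cvtColor(w['frame'],cv2.COLOR_RGB2HSV)[uv[:,1],uv[:,0]]
    bl=((c[:,0]>95)&(c[:,0]<130)&(c[:,1]>120)&(c[:,2]>60)).astype(int); print(X,[(ys[i]+.5,int(bl[i+1])) for i in np.flatnonzero(np.diff(bl))])
"
```

```text
[626.99471928  31.00215655  65.54109602] 49.96494019982669
[[322. 228.]
 [322. 158.]
 [322. 264.]
 [322. 196.]
 [322. 121.]]
600 [(np.float64(45.5), 1), (np.float64(61.5), 0), (np.float64(91.5), 1), (np.float64(109.5), 0)]
626 [(np.float64(45.5), 1), (np.float64(62.5), 0), (np.float64(91.5), 1), (np.float64(109.5), 0)]
650 [(np.float64(46.5), 1), (np.float64(62.5), 0), (np.float64(91.5), 1), (np.float64(109.5), 0)]
```

View pics/w5.png

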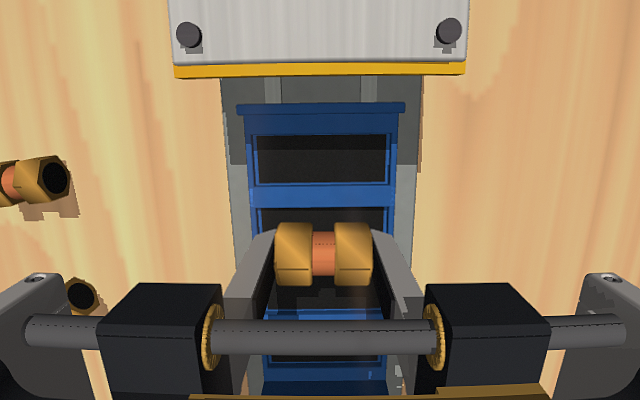

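The held coupling is level at (323,255). Its groove runs from columns 257 to 385, so it is centred at x of about 626. The bridge edge is at row 70.

step_arm:
  slide:
    - [-0.0008,0,0.008]
    - [0,0,0.007]
    - [0,0,0.005]
    - [0,0,0.003]
    - [0,0,0.0015]
    - [0,0,0]
  angular:
    - [0,0,0]
    - [0,0,0]
    - [0,0,0]
    - [0,0,0]
    - [0,0,0]
    - [0,0,0]

```text
time: 14.4
tool_pos: [626.7, 30.0, 40.5]
orientation: [0.707, 0.707, 0.0, -0.0]
contact_force: [-0.4, -1.7, -1.5]
opening: 49.7
grip_force: 35.0
```

step_arm:
  slide:
    - [0,0,0]
    - [0,0,0]
    - [0,0,0]
    - [0,0,-0.01]
    - [0,0,-0.03]
    - [0,0,-0.04]
    - [0,0,-0.03]
    - [0,0,0]
  angular:
    - [0,0,0]
    - [0,0,0]
    - [0,0,0]
    - [0,0,0]
    - [0,0,0]
    - [0,0,0]
    - [0,0,0]
    - [0,0,0]
  claw: 0.06

```text
time: 15.2
tool_pos: [630.0, 30.7, 156.1]
orientation: [0.707, 0.707, 0.004, 0.003]
contact_force: [1.0, 0.1, 1.0]
opening: 60.0
grip_force: 0.0
```

step_arm:
  slide:
    - [0.0049,-0.0354,0]
    - [0.0049,-0.0354,0]
    - [0.0049,-0.0354,0]
    - [0.0049,-0.0354,0]
    - [0.0049,-0.0354,0]
    - [0.0049,-0.0354,0]
    - [0,0,0.02]
    - [0,0,0]
    - [0,0,0]
  angular:
    - [0,0,0]
    - [0,0,0]
    - [0,0,0]
    - [0,0,0]
    - [0,0,0]
    - [0,0,0]
    - [0,0,-0.08]
    - [0,0,0]
    - [0,0,0]
  claw: 0.075

```text
time: 16.1
tool_pos: [414.7, 59.3, 130.6]
orientation: [0.679, 0.734, 0.0, -0.0]
contact_force: [0.4, -0.6, 0.1]
opening: 74.8
grip_force: 0.0
```

```bash
python3 -c "
from h import *
w=hov()"
```

```text
tcp [414.7  59.3 130.6] heading 94.5 open 74.8
15 at [415.5  59.6] len 52.0 ax 6.2 tool dx,dy [0.3 0.9] px (323, 196) [322. 196.]
20 at [415.4  61. ] len 51.1 ax 6.2 tool dx,dy [1.6 0.8] px (323, 196) [322. 196.]
```

step_arm:
  slide:
    - [0,0.001,0.02]
    - [0,0,0.02]
    - [0,0,0.02]
    - [0,0,0.02]
    - [0,0,0.015]
    - [0,0,0.01]
    - [0,0,0.006]
    - [0,0,0.004]
    - [0,0,0]
    - [0,0,0]
  angular:
    - [0,0,-0.02]
    - [0,0,0]
    - [0,0,0]
    - [0,0,0]
    - [0,0,0]
    - [0,0,0]
    - [0,0,0]
    - [0,0,0]
    - [0,0,0]
    - [0,0,0]

```text
time: 17.15
tool_pos: [416.1, 59.2, 15.7]
orientation: [0.671, 0.741, 0.0, 0.0]
contact_force: [0.2, 0.7, 0.0]
opening: 75.0
grip_force: 0.0
```

step_arm:
  slide:
    - [0,0,0]
    - [0,0,0]
    - [0,0,0]
    - [0,0,0]
    - [0,0,0]
    - [0,0,-0.02]
    - [0,0,-0.03]
    - [0,0,-0.03]
    - [0,0,-0.03]
    - [0,0,0]
    - [0,0,0]
  angular:
    - [0,0,0]
    - [0,0,0]
    - [0,0,0]
    - [0,0,0]
    - [0,0,0]
    - [0,0,0]
    - [0,0,0]
    - [0,0,0]
    - [0,0,0.1]
    - [0,0,0]
    - [0,0,0]
  claw: 0.03

```text
time: 18.25
tool_pos: [415.3, 58.8, 125.4]
orientation: [0.707, 0.707, 0.0, 0.0]
contact_force: [0.6, -0.5, -2.0]
opening: 49.6
grip_force: 35.0
```

step_arm:
  slide:
    - [-0.0125,0.0352,0]
    - [-0.0125,0.0352,0]
    - [-0.0125,0.0352,0]
    - [-0.0125,0.0352,0]
    - [-0.0125,0.0352,0]
    - [-0.0125,0.0352,0]
    - [0,0,0.02]
    - [0,0,0.02]
    - [0,0,0.02]
    - [0,0,0]
    - [0,0,0]
  angular:
    - [0,0,0]
    - [0,0,0]
    - [0,0,0]
    - [0,0,0]
    - [0,0,0]
    - [0,0,0]
    - [0,0,0]
    - [0,0,0]
    - [0,0,0]
    - [0,0,0]
    - [0,0,0]

```text
time: 19.35
tool_pos: [625.3, -15.4, 63.8]
orientation: [0.706, 0.708, -0.001, -0.001]
contact_force: [-0.9, -0.5, -1.0]
opening: 49.6
grip_force: 35.0
```

step_arm:
  slide:
    - [-0.0006,0,0.008]
    - [0,0,0.007]
    - [0,0,0.005]
    - [0,0,0.003]
    - [0,0,0.0015]
    - [0,0,0]
  angular:
    - [0,0,0]
    - [0,0,0]
    - [0,0,0]
    - [0,0,0]
    - [0,0,0]
    - [0,0,0]

```text
time: 19.95
tool_pos: [626.5, -16.2, 41.0]
orientation: [0.707, 0.707, 0.0, 0.0]
contact_force: [0.6, 0.5, -1.3]
opening: 49.8
grip_force: 35.0
```

step_arm:
  slide:
    - [0,0,0]
    - [0,0,0]
    - [0,0,0]
    - [0,0,-0.01]
    - [0,0,-0.03]
    - [0,0,-0.04]
    - [0,0,-0.03]
    - [0,0,0]
    - [0,0,0]
  angular:
    - [0,0,0]
    - [0,0,0]
    - [0,0,0]
    - [0,0,0]
    - [0,0,0]
    - [0,0,0]
    - [0,0,0]
    - [0,0,0]
    - [0,0,0]
  claw: 0.06

```text
time: 20.85
tool_pos: [626.8, -16.3, 152.2]
orientation: [0.707, 0.707, 0.001, 0.001]
contact_force: [0.3, 1.0, -0.4]
opening: 59.9
grip_force: 0.0
```

step_arm:
  slide:
    - [-0.0049,-0.0345,0]
    - [-0.0049,-0.0345,0]
    - [-0.0049,-0.0345,0]
    - [-0.0049,-0.0345,0]
    - [-0.0049,-0.0345,0]
    - [-0.0049,-0.0345,0]
    - [0,0,0.02]
    - [0,0,0]
    - [0,0,0]
    - [0,0,0]
    - [0,0,0]
  angular:
    - [0,0,0]
    - [0,0,0]
    - [0,0,0]
    - [0,0,0]
    - [0,0,0]
    - [0,0,0]
    - [0,0,-0.14]
    - [0,0,-0.14]
    - [0,0,-0.14]
    - [0,0,-0.14]
    - [0,0,0]
  claw: 0.075

```text
time: 21.95
tool_pos: [418.4, -45.7, 130.1]
orientation: [0.484, 0.875, -0.0, -0.001]
contact_force: [-0.3, 1.1, -0.2]
opening: 75.1
grip_force: 0.0
```

```bash
python3 -c "
from h import *
w=hov()"
```

```text
tcp [418.4 -45.7 130.1] heading 122.1 open 75.1
15 at [419.9 -44.4] len 51.5 ax 32.2 tool dx,dy [0.1 2.1] px (324, 196) [322. 196.]
20 at [419.2 -43.3] len 50.6 ax 32.2 tool dx,dy [1.4 2.1] px (324, 196) [322. 196.]
```

step_arm:
  slide:
    - [0,0.002,0.02]
    - [0,0,0.02]
    - [0,0,0.02]
    - [0,0,0.02]
    - [0,0,0.015]
    - [0,0,0.01]
    - [0,0,0.006]
    - [0,0,0.004]
    - [0,0,0]
    - [0,0,0]
  angular:
    - [0,0,0]
    - [0,0,0]
    - [0,0,0]
    - [0,0,0]
    - [0,0,0]
    - [0,0,0]
    - [0,0,0]
    - [0,0,0]
    - [0,0,0]
    - [0,0,0]

```text
time: 23.0
tool_pos: [421.3, -44.6, 16.2]
orientation: [0.484, 0.875, 0.0, 0.0]
contact_force: [0.1, 0.0, -0.3]
opening: 74.9
grip_force: 0.0
```

step_arm:
  slide:
    - [0,0,0]
    - [0,0,0]
    - [0,0,0]
    - [0,0,0]
    - [0,0,0]
    - [0,0,-0.02]
    - [0,0,-0.03]
    - [0,0,-0.03]
    - [0,0,-0.03]
    - [0,0,0]
    - [0,0,0]
    - [0,0,0]
    - [0,0,0]
    - [0,0,0]
    - [0,0,0]
  angular:
    - [0,0,0]
    - [0,0,0]
    - [0,0,0]
    - [0,0,0]
    - [0,0,0]
    - [0,0,0]
    - [0,0,0]
    - [0,0,0]
    - [0,0,0]
    - [0,0,0.14]
    - [0,0,0.14]
    - [0,0,0.14]
    - [0,0,0.14]
    - [0,0,0]
    - [0,0,0]
  claw: 0.03

```text
time: 24.5
tool_pos: [421.1, -44.5, 125.9]
orientation: [0.706, 0.709, -0.0, -0.0]
contact_force: [0.3, -0.5, -1.3]
opening: 49.4
grip_force: 35.0
```

step_arm:
  slide:
    - [-0.0029,0.0345,0]
    - [-0.0029,0.0345,0]
    - [-0.0029,0.0345,0]
    - [-0.0029,0.0345,0]
    - [-0.0029,0.0345,0]
    - [-0.0029,0.0345,0]
    - [0,0,0.02]
    - [0,0,0.02]
    - [0,0,0.02]
    - [0,0,0]
    - [0,0,0]
    - [0,0,0]
  angular:
    - [0,0,0]
    - [0,0,0]
    - [0,0,0]
    - [0,0,0]
    - [0,0,0]
    - [0,0,0]
    - [0,0,0]
    - [0,0,0]
    - [0,0,0]
    - [0,0,0]
    - [0,0,0]
    - [0,0,0]

```text
time: 25.7
tool_pos: [628.9, -61.8, 67.0]
orientation: [0.707, 0.707, 0.001, 0.0]
contact_force: [0.5, -0.6, -1.3]
opening: 49.7
grip_force: 35.0
```

step_arm:
  slide:
    - [-0.0002,-0.001,0.008]
    - [0,0,0.007]
    - [0,0,0.005]
    - [0,0,0.003]
    - [0,0,0.0015]
    - [0,0,0]
  angular:
    - [0,0,0]
    - [0,0,0]
    - [0,0,0]
    - [0,0,0]
    - [0,0,0]
    - [0,0,0]

```text
time: 26.3
tool_pos: [627.2, -62.1, 41.5]
orientation: [0.707, 0.707, 0.0, 0.0]
contact_force: [-0.3, 0.3, -0.9]
opening: 49.4
grip_force: 35.0
```

step_arm:
  slide:
    - [0,0,0]
    - [0,0,0]
    - [0,0,0]
    - [0,0,-0.01]
    - [0,0,-0.03]
    - [0,0,-0.04]
    - [0,0,-0.03]
    - [0,0,0]
    - [0,0,0]
  angular:
    - [0,0,0]
    - [0,0,0]
    - [0,0,0]
    - [0,0,0]
    - [0,0,0]
    - [0,0,0]
    - [0,0,0]
    - [0,0,0]
    - [0,0,0]
  claw: 0.06

```text
time: 27.2
tool_pos: [627.6, -62.3, 152.7]
orientation: [0.707, 0.707, 0.0, 0.001]
contact_force: [-0.4, 0.1, -0.6]
opening: 60.2
grip_force: 0.0
```

step_arm:
  slide:
    - [0.0359,-0.0216,0]
    - [0.0359,-0.0216,0]
    - [0.0359,-0.0216,0]
    - [0.0359,-0.0216,0]
    - [0.0359,-0.0216,0]
    - [0.0359,-0.0216,0]
    - [0.0359,-0.0216,0]
    - [0.0359,-0.0216,0]
    - [0.0359,-0.0216,0]
    - [0.0359,-0.0216,0]
    - [0,0,0.02]
    - [0,0,0]
    - [0,0,0]
    - [0,0,0]
  angular:
    - [0,0,0]
    - [0,0,0]
    - [0,0,0]
    - [0,0,0]
    - [0,0,0]
    - [0,0,0]
    - [0,0,0]
    - [0,0,0]
    - [0,0,0]
    - [0,0,0]
    - [0,0,-0.1]
    - [0,0,-0.1]
    - [0,0,-0.095]
    - [0,0,0]
  claw: 0.075

```text
time: 28.6
tool_pos: [410.1, 296.1, 130.3]
orientation: [0.595, 0.804, -0.001, -0.001]
contact_force: [0.3, 0.4, -0.3]
opening: 75.0
grip_force: 0.0
```

```bash
python3 -c "
from h import *
w=hov()"
```

```text
tcp [410.1 296.1 130.3] heading 107.0 open 75.0
15 at [411.6 296.7] len 51.5 ax 17.0 tool dx,dy [0.2 1.9] px (324, 196) [323. 196.]
20 at [411.2 298. ] len 50.6 ax 17.0 tool dx,dy [1.6 1.9] px (324, 196) [323. 196.]
15 at [349.8 424. ] len 88.1 ax 16.7 tool dx,dy [140. -20.] px (296, 22) [323. 196.]
20 at [350.5 423.1] len 86.6 ax 16.7 tool dx,dy [139.  -19.7] px (296, 22) [323. 196.]
```

step_arm:
  slide:
    - [0,0.002,0.02]
    - [0,0,0.02]
    - [0,0,0.02]
    - [0,0,0.02]
    - [0,0,0.015]
    - [0,0,0.01]
    - [0,0,0.006]
    - [0,0,0.004]
    - [0,0,0]
    - [0,0,0]
  angular:
    - [0,0,0]
    - [0,0,0]
    - [0,0,0]
    - [0,0,0]
    - [0,0,0]
    - [0,0,0]
    - [0,0,0]
    - [0,0,0]
    - [0,0,0]
    - [0,0,0]

```text
time: 29.65
tool_pos: [413.2, 297.6, 16.9]
orientation: [0.595, 0.803, 0.0, 0.0]
contact_force: [0.1, -0.2, -0.4]
opening: 75.0
grip_force: 0.0
```

step_arm:
  slide:
    - [0,0,0]
    - [0,0,0]
    - [0,0,0]
    - [0,0,0]
    - [0,0,0]
    - [0,0,-0.02]
    - [0,0,-0.035]
    - [0,0,-0.035]
    - [0,0,-0.035]
    - [0,0,0]
    - [0,0,0]
    - [0,0,0]
    - [0,0,0]
    - [0,0,0]
  angular:
    - [0,0,0]
    - [0,0,0]
    - [0,0,0]
    - [0,0,0]
    - [0,0,0]
    - [0,0,0]
    - [0,0,0]
    - [0,0,0]
    - [0,0,0]
    - [0,0,0.1]
    - [0,0,0.1]
    - [0,0,0.095]
    - [0,0,0]
    - [0,0,0]
  claw: 0.03

```text
time: 31.05
tool_pos: [412.8, 297.2, 141.3]
orientation: [0.706, 0.708, -0.0, 0.0]
contact_force: [-0.2, -0.1, -1.4]
opening: 49.9
grip_force: 35.0
```

step_arm:
  slide:
    - [-0.0276,0.0268,0]
    - [-0.0276,0.0268,0]
    - [-0.0276,0.0268,0]
    - [-0.0276,0.0268,0]
    - [-0.0276,0.0268,0]
    - [-0.0276,0.0268,0]
    - [-0.0276,0.0268,0]
    - [-0.0276,0.0268,0]
    - [0,0,0.025]
    - [0,0,0.025]
    - [0,0,0.025]
    - [0,0,0]
    - [0,0,0]
    - [0,0,0]
  angular:
    - [0,0,0]
    - [0,0,0]
    - [0,0,0]
    - [0,0,0]
    - [0,0,0]
    - [0,0,0]
    - [0,0,0]
    - [0,0,0]
    - [0,0,0]
    - [0,0,0]
    - [0,0,0]
    - [0,0,0]
    - [0,0,0]
    - [0,0,0]

```text
time: 32.45
tool_pos: [628.4, 77.1, 67.8]
orientation: [0.707, 0.707, 0.001, 0.0]
contact_force: [0.1, -0.1, -0.7]
opening: 49.7
grip_force: 35.0
```

step_arm:
  slide:
    - [-0.001,-0.001,0.008]
    - [0,0,0.007]
    - [0,0,0.005]
    - [0,0,0.003]
    - [0,0,0.0015]
    - [0,0,0]
  angular:
    - [0,0,0]
    - [0,0,0]
    - [0,0,0]
    - [0,0,0]
    - [0,0,0]
    - [0,0,0]

```text
time: 33.05
tool_pos: [626.5, 75.7, 42.0]
orientation: [0.707, 0.707, 0.0, -0.0]
contact_force: [-0.5, 0.2, -1.1]
opening: 49.7
grip_force: 35.0
```

step_arm:
  slide:
    - [0,0,0]
    - [0,0,0]
    - [0,0,0]
    - [0,0,-0.01]
    - [0,0,-0.03]
    - [0,0,-0.04]
    - [0,0,-0.04]
    - [0,0,-0.04]
    - [-0.04,0,0]
    - [-0.04,0,0]
    - [-0.04,0,0]
    - [-0.04,0,0]
    - [0,0,0]
    - [0,0,0]
  angular:
    - [0,0,0]
    - [0,0,0]
    - [0,0,0]
    - [0,0,0]
    - [0,0,0]
    - [0,0,0]
    - [0,0,0]
    - [0,0,0]
    - [0,0,0]
    - [0,0,0]
    - [0,0,0]
    - [0,0,0]
    - [0,0,0]
    - [0,0,0]
  claw: 0.06

```text
time: 34.45
tool_pos: [626.4, -85.4, 202.6]
orientation: [0.708, 0.706, 0.0, 0.0]
contact_force: [0.9, 1.8, 0.1]
opening: 60.1
grip_force: 0.0
```

Run:
```python
from h import *
w=cap("wrist","pics/w6.png"); print(robot.state()["tool_pos"])
h=cv2.cvtColor(w["frame"],cv2.COLOR_RGB2HSV); m=cv2.inRange(h,np.array((5,130,40)),np.array((25,255,175)))
m=cv2.morphologyEx(m,cv2.MORPH_CLOSE,np.ones((5,5),np.uint8))
for c in cv2.findContours(m,0,2)[0]:
    if cv2.contourArea(c)>300:
        r=cv2.minAreaRect(c); print(np.round(r[0]),np.round(r[1]),round(r[2]),onz(w,[r[0]],40)[0].round(1))
```

```text
[626.54800753 -83.45095412 202.67398877]
[393. 382.] [ 35. 360.] 90 [ 712.5 -333.9   40. ]
[456. 336.] [66. 24.] 84 [ 782.9 -269.1   40. ]
[190. 336.] [23. 66.] 5 [ 470.2 -268.4   40. ]
[324. 306.] [27. 52.] 90 [ 627.8 -225.2   40. ]
[324. 218.] [18. 43.] 0 [ 627.9 -120.8   40. ]
[324. 160.] [31. 53.] 90 [627.4 -60.4  40. ]
[322. 113.] [32. 55.] 90 [626.5 -15.5  40. ]
[323.  63.] [34. 56.] 90 [627.1  29.9  40. ]
[322.  14.] [29. 59.] 90 [626.7  71.9  40. ]
```

View pics/w6.png

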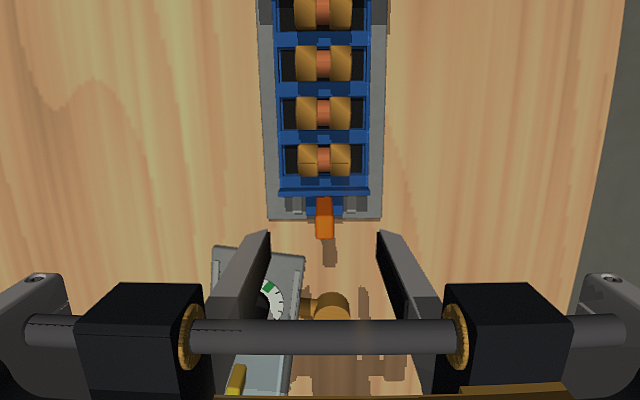

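All four couplings lie flat, one per groove, at (324,160), (322,113), (323,63) and (322,14). The handle is at (324,218), so I can push home.

step_arm:
  slide:
    - [-0.012,0.0005,0]
    - [-0.012,0,0]
    - [0,0,0.02]
    - [0,0,0.02]
    - [0,0,0.02]
    - [0,0,0.02]
    - [0,0,0.02]
    - [0,0,0.015]
    - [0,0,0.0075]
    - [0,0,0]
  angular:
    - [0,0,0]
    - [0,0,0]
    - [0,0,0]
    - [0,0,0]
    - [0,0,0]
    - [0,0,0]
    - [0,0,0]
    - [0,0,0]
    - [0,0,0]
    - [0,0,0]

```text
time: 35.5
tool_pos: [626.4, -108.5, 78.6]
orientation: [0.707, 0.707, -0.001, -0.001]
contact_force: [-0.1, 0.5, 0.5]
opening: 60.4
grip_force: 0.0
```

step_arm:
  slide:
    - [0,0,0]
    - [0,0,0]
    - [0,0,0]
    - [0,0,0]
    - [0,0,0]
    - [0,0,0]
    - [0,0,0]
  angular:
    - [0,0,0]
    - [0,0,0]
    - [0,0,0]
    - [0,0,0]
    - [0,0,0]
    - [0,0,0]
    - [0,0,0]
  claw: 0.0
  newtons: 20

```text
time: 36.2
tool_pos: [627.4, -108.4, 79.7]
orientation: [0.707, 0.707, 0.0, 0.0]
contact_force: [0.4, -1.2, -0.5]
opening: 16.0
grip_force: 20.0
```

step_arm:
  slide:
    - [0.003,0,0]
    - [0.005,0,0]
    - [0.007,0,0]
    - [0.009,0,0]
    - [0.009,0,0]
    - [0.009,-0.0003,0]
    - [0.009,0,0]
    - [0.009,0,0]
    - [0.009,0,0]
    - [0.009,-0.0003,0]
    - [0.009,0,0]
    - [0.009,0,0]
    - [0.009,-0.0003,0]
    - [0.009,0,0]
    - [0.009,0,0]
    - [0.009,-0.0003,0]
    - [0.007,0,0]
    - [0.005,0,0]
    - [0.003,0,0]
    - [0,0,0]
  angular:
    - [0,0,0]
    - [0,0,0]
    - [0,0,0]
    - [0,0,0]
    - [0,0,0]
    - [0,0,0]
    - [0,0,0]
    - [0,0,0]
    - [0,0,0]
    - [0,0,0]
    - [0,0,0]
    - [0,0,0]
    - [0,0,0]
    - [0,0,0]
    - [0,0,0]
    - [0,0,0]
    - [0,0,0]
    - [0,0,0]
    - [0,0,0]
    - [0,0,0]

```text
time: 38.2
tool_pos: [625.6, 40.3, 79.7]
orientation: [0.707, 0.708, 0.001, -0.0]
contact_force: [-0.3, 0.9, 4.7]
opening: 16.0
grip_force: 20.0
```

step_arm:
  slide:
    - [0.004,0,0]
    - [0.008,-0.0003,0]
    - [0.008,0,0]
    - [0.008,0,0]
    - [0.008,-0.0002,0]
    - [0.006,0,0]
    - [0.003,0,0]
    - [0.002,0,0]
    - [0.001,0,0]
    - [0,0,0]
  angular:
    - [0,0,0]
    - [0,0,0]
    - [0,0,0]
    - [0,0,0]
    - [0,0,0]
    - [0,0,0]
    - [0,0,0]
    - [0,0,0]
    - [0,0,0]
    - [0,0,0]

```text
time: 39.2
tool_pos: [625.0, 87.1, 79.6]
orientation: [0.707, 0.707, 0.0, -0.0]
contact_force: [1.4, -1.8, 5.7]
opening: 15.7
grip_force: 20.0
```

step_arm:
  slide:
    - [0.0015,0,0]
    - [0.0015,0,0]
    - [0.0015,0,0]
    - [0.0015,0,0]
    - [0,0,0]
  angular:
    - [0,0,0]
    - [0,0,0]
    - [0,0,0]
    - [0,0,0]
    - [0,0,0]

```text
time: 39.7
tool_pos: [625.0, 91.6, 79.6]
orientation: [0.707, 0.707, -0.001, 0.0]
contact_force: [-1.0, -3.9, 6.8]
opening: 16.0
grip_force: 20.0
```

step_arm:
  slide:
    - [0.0015,0,0]
    - [0.0015,0,0]
    - [0.0015,0,0]
    - [0,0,0]
    - [0,0,0]
  angular:
    - [0,0,0]
    - [0,0,0]
    - [0,0,0]
    - [0,0,0]
    - [0,0,0]

```text
time: 40.2
tool_pos: [625.0, 91.7, 79.6]
orientation: [0.708, 0.706, -0.003, 0.002]
contact_force: [-1.6, -10.5, 9.8]
opening: 15.7
grip_force: 20.0
```

step_arm:
  slide:
    - [-0.004,0,0]
    - [0,0,0]
    - [0,0,0]
    - [0,0,0]
    - [0,0,-0.01]
    - [0,0,-0.03]
    - [0,0,-0.04]
    - [0,0,-0.04]
    - [0,0,-0.03]
    - [0,0,0]
    - [0,0,0]
  angular:
    - [0,0,0]
    - [0,0,0]
    - [0,0,0]
    - [0,0,0]
    - [0,0,0]
    - [0,0,0]
    - [0,0,0]
    - [0,0,0]
    - [0,0,0]
    - [0,0,0]
    - [0,0,0]
  claw: 0.06

```text
time: 41.3
tool_pos: [625.3, 93.4, 230.5]
orientation: [0.707, 0.707, 0.001, 0.0]
contact_force: [-0.1, 0.1, -0.2]
opening: 60.3
grip_force: 0.0
```

```bash
cat >> h.py <<'E'
def orange(d,amin=300,lo=(5,170,90),hi=(16,255,255),zs=(105,127)):
    m=cv2.inRange(cv2.cvtColor(d["frame"],cv2.COLOR_RGB2HSV),np.array(lo),np.array(hi)); m=cv2.morphologyEx(m,cv2.MORPH_CLOSE,np.ones((5,5),np.uint8))
    for c in cv2.findContours(m,0,2)[0]:
        if cv2.contourArea(c)<amin: continue
        (x,y),(a,b),t=cv2.minAreaRect(c); t=np.radians(t if a>b else t+90); v=max(a,b)/2*np.array([np.cos(t),np.sin(t)])
        for z in zs:
            P=onz(d,[(x,y),(x-v[0],y-v[1]),(x+v[0],y+v[1])],z); e=P[2]-P[1]
            print((round(x,1),round(y,1)),(round(a),round(b)),"z",z,P[0].round(1),"len",np.linalg.norm(e[:2]).round(1),"deg",np.degrees(np.arctan2(e[1],e[0])).round(1))
E
python3 - <<'E'
from h import *
w=cap("wrist","pics/w7.png"); print(robot.state()["tool_pos"]); np.save("w7.npy",w,allow_pickle=True); orange(w)
t=cap("top","pics/top3.png"); orange(t,60)
E
```

```text
[624.72585107  93.01530707 229.23860396]
(322.0, 189.0) (32, 16) z 105 [625.   97.6 105. ] len 29.6 deg -90.0
(322.0, 189.0) (32, 16) z 127 [625. 103. 127.] len 27.4 deg -90.0
(320.5, 56.3) (19, 71) z 105 [623.7 209.8 105. ] len 58.5 deg -178.9
(320.5, 56.3) (19, 71) z 127 [623.9 207.  127. ] len 54.2 deg -178.9
(164.9, 253.9) (45, 23) z 105 [334.3 403.4 105. ] len 104.0 deg -173.7
(164.9, 253.9) (45, 23) z 127 [334.1 394.8 127. ] len 101.4 deg -173.7
(154.5, 195.9) (40, 11) z 105 [471.  432.2 105. ] len 96.2 deg -175.1
(154.5, 195.9) (40, 11) z 127 [467.5 422.9 127. ] len 93.8 deg -175.1
(249.5, 130.0) (22, 5) z 105 [629.8 210.2 105. ] len 55.7 deg -179.9
(249.5, 130.0) (22, 5) z 127 [622.3 206.4 127. ] len 54.3 deg -179.9
```

View pics/w7.png

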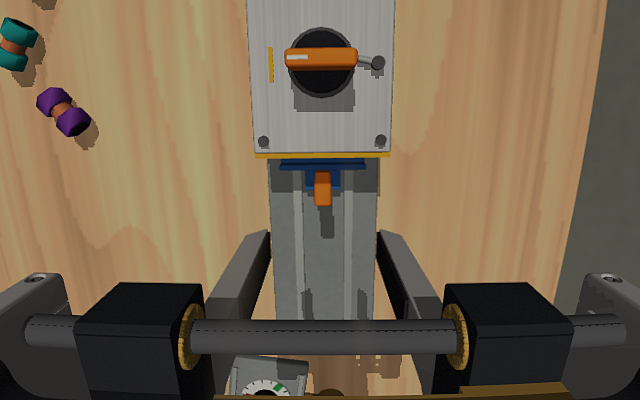

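The carriage is home and the post stands clear at (322,189). The clamp bar at (320,56) runs along world x, centred at (624,208).

step_arm:
  slide:
    - [0.0383,-0.0008,0]
    - [0.0383,0,0]
    - [0.0382,0,0]
    - [0,0,0]
    - [0,0,0]
    - [0,0,0]
    - [0,0,0]
    - [0,0,0]
    - [0,0,0]
    - [0,0,0]
    - [0,0,0]
    - [0,0,0]
    - [0,0,0]
    - [0,0,0]
    - [0,0,0]
    - [0,0,0]
  angular:
    - [0,0,0]
    - [0,0,0]
    - [0,0,0]
    - [0,0,-0.1428]
    - [0,0,-0.1428]
    - [0,0,-0.1428]
    - [0,0,-0.1428]
    - [0,0,-0.1428]
    - [0,0,-0.1428]
    - [0,0,-0.1428]
    - [0,0,-0.1428]
    - [0,0,-0.1428]
    - [0,0,-0.1428]
    - [0,0,-0.1428]
    - [0,0,0]
    - [0,0,0]
  claw: 0.05

```text
time: 43.0
tool_pos: [623.9, 207.7, 228.3]
orientation: [0.001, 1.0, -0.0, -0.001]
contact_force: [-0.6, -0.2, 0.0]
opening: 50.1
grip_force: 0.0
```

Run:
```python
from h import *
w=cap("wrist","pics/w8.png"); s=robot.state(); print(s["tool_pos"],s["joints"].round(2)); orange(w)
```

```text
[624.01587983 207.77260256 228.65458314] [ 0.16  0.82 -1.03  1.46  0.71  1.27  0.63]
(194.5, 193.5) (15, 23) z 105 [624.2  92.5 105. ] len 21.2 deg -90.2
(194.5, 193.5) (15, 23) z 127 [618.4 101.2 127. ] len 19.6 deg -90.2
(321.0, 196.0) (68, 16) z 105 [626.8 206.9 105. ] len 63.3 deg -0.2
(321.0, 196.0) (68, 16) z 127 [620.8 207.  127. ] len 58.6 deg -0.2
(563.5, 49.4) (22, 101) z 105 [499.8 410.8 105. ] len 80.7 deg 3.4
(563.5, 49.4) (22, 101) z 127 [503.3 395.7 127. ] len 74.7 deg 3.4
```

step_arm:
  slide:
    - [0,-0.0005,0.02]
    - [0,0,0.02]
    - [0,0,0.02]
    - [0,0,0.02]
    - [0,0,0.02]
    - [0,0,0.015]
    - [0,0,0.0085]
    - [0,0,0]
  angular:
    - [0,0,0]
    - [0,0,0]
    - [0,0,0]
    - [0,0,0]
    - [0,0,0]
    - [0,0,0]
    - [0,0,0]
    - [0,0,0]

```text
time: 43.85
tool_pos: [623.9, 207.1, 104.9]
orientation: [0.0, 1.0, -0.0, -0.001]
contact_force: [0.3, 0.4, 1.3]
opening: 50.0
grip_force: 0.0
```

step_arm:
  slide:
    - [0,0,0]
    - [0,0,0]
    - [0,0,0]
    - [0,0,0]
    - [0,0,0]
    - [0,0,0]
  angular:
    - [0,0,0]
    - [0,0,0]
    - [0,0,0]
    - [0,0,0]
    - [0,0,0]
    - [0,0,0]
  claw: 0.0
  newtons: 40

```text
time: 44.45
tool_pos: [624.6, 206.1, 106.4]
orientation: [-0.0, 1.0, -0.001, 0.0]
contact_force: [-0.7, -3.5, 4.9]
opening: 13.6
grip_force: 40.0
```

step_arm:
  slide:
    - [0,0,0]
    - [0,0,0]
    - [0,0,0]
    - [0,0,0]
    - [0,0,0]
    - [0,0,0]
    - [0,0,0]
    - [0,0,0]
    - [0,0,0]
    - [0,0,0]
    - [0,0,0]
    - [0,0,0]
    - [0,0,0]
  angular:
    - [0,0,0.1]
    - [0,0,0.1]
    - [0,0,0.1]
    - [0,0,0.1]
    - [0,0,0.1]
    - [0,0,0.1]
    - [0,0,0.1]
    - [0,0,0.1]
    - [0,0,0.1]
    - [0,0,0.1]
    - [0,0,0.1]
    - [0,0,0.1]
    - [0,0,0]

```text
time: 45.75
tool_pos: [624.0, 205.1, 106.4]
orientation: [0.565, 0.825, -0.002, 0.001]
contact_force: [-2.1, -5.0, 4.1]
opening: 13.5
grip_force: 40.0
```

step_arm:
  slide:
    - [0,0,0]
    - [0,0,0]
    - [0,0,0]
    - [0,0,0]
    - [0,0,-0.01]
    - [0,0,-0.03]
    - [0,0,-0.04]
    - [0,0,-0.04]
    - [0,0,0]
    - [0,0,0]
  angular:
    - [0,0,0]
    - [0,0,0]
    - [0,0,0]
    - [0,0,0]
    - [0,0,0]
    - [0,0,0]
    - [0,0,0]
    - [0,0,0]
    - [0,0,0]
    - [0,0,0]
  claw: 0.05

```text
time: 46.75
tool_pos: [624.8, 207.7, 227.5]
orientation: [0.564, 0.825, 0.001, 0.001]
contact_force: [-0.2, 0.4, -0.4]
opening: 50.1
grip_force: 0.0
```

Run:
```python
from h import *
w=cap("wrist","pics/w9.png"); s=robot.state(); print(s["tool_pos"],s["joints"].round(2)); orange(w)
```

```text
[624.12176897 207.09834671 225.91472226] [ 0.04  0.72 -0.75  1.46  0.51  1.16 -0.41]
(283.5, 287.5) (16, 44) z 105 [624.1 106.8 105. ] len 48.2 deg -85.6
(283.5, 287.5) (16, 44) z 127 [622.  119.8 127. ] len 44.6 deg -85.6
(320.0, 196.5) (69, 16) z 105 [624.1 205.  105. ] len 64.1 deg -68.8
(320.0, 196.5) (69, 16) z 127 [622.  210.7 127. ] len 59.3 deg -68.8
```

The bar now reads -68.8°, which is 1.2 rad clockwise, so the clamp has clicked. Next is the regulator.

step_arm:
  slide:
    - [0,0,0]
    - [0,0,0]
    - [0,0,0]
    - [0,0,0]
    - [-0.0368,-0.0023,0]
    - [-0.0368,-0.0023,0]
    - [-0.0368,-0.0023,0]
    - [-0.0368,-0.0023,0]
    - [-0.0368,-0.0023,0]
    - [-0.0368,-0.0023,0]
    - [-0.0368,-0.0023,0]
    - [-0.0368,-0.0023,0]
    - [-0.0368,-0.0023,0]
    - [-0.0368,-0.0023,0]
    - [-0.0368,-0.0023,0]
    - [-0.0368,-0.0023,0]
    - [-0.0368,-0.0023,0]
    - [-0.0368,-0.0023,0]
    - [0,0,0]
    - [0,0,0]
  angular:
    - [0,0,0.124]
    - [0,0,0.124]
    - [0,0,0.124]
    - [0,0,0.124]
    - [0,0,0]
    - [0,0,0]
    - [0,0,0]
    - [0,0,0]
    - [0,0,0]
    - [0,0,0]
    - [0,0,0]
    - [0,0,0]
    - [0,0,0]
    - [0,0,0]
    - [0,0,0]
    - [0,0,0]
    - [0,0,0]
    - [0,0,0]
    - [0,0,0]
    - [0,0,0]

```text
time: 48.8
tool_pos: [526.9, -300.3, 224.2]
orientation: [0.751, 0.661, -0.0, -0.002]
contact_force: [-0.2, 0.5, 1.2]
opening: 49.8
grip_force: 0.0
```

Run:
```python
from h import *
w=cap("wrist","pics/w10.png"); s=robot.state(); print(s["tool_pos"],s["joints"].round(2),R.from_quat(s["orientation"]).as_matrix()[:2,0])
np.save("w10.npy",w,allow_pickle=True)
print("yel");orange(w,100,(22,150,80),(34,255,255),(98,110.5))
print("grn");orange(w,15,(40,80,50),(85,255,255),(17,26))
print("red");orange(w,15,(0,170,90),(4,255,255),(17,26,50))
t=cap("top");print("top yel");orange(t,10,(24,150,90),(34,255,255),(98,110.5))
```

```text
[ 527.72484623 -298.75119001  224.76305316] [ 0.86  0.62 -0.65  1.62  0.42  1.05 -0.03] [0.12415378 0.99226113]
yel
(331.5, 177.0) (32, 15) z 98 [ 536.3 -286.1   98. ] len 29.2 deg -96.9
(331.5, 177.0) (32, 15) z 110.5 [ 536.3 -283.5  110.5] len 27.9 deg -96.9
grn
(345.2, 94.5) (7, 12) z 17 [ 561.4 -215.4   17. ] len 12.7 deg -131.2
(345.2, 94.5) (7, 12) z 26 [ 560.8 -215.6   26. ] len 12.4 deg -131.2
red
(133.5, 266.5) (45, 49) z 17 [ 275.9 -385.2   17. ] len 68.8 deg -169.0
(133.5, 266.5) (45, 49) z 26 [ 282.2 -381.4   26. ] len 67.1 deg -169.0
(133.5, 266.5) (45, 49) z 50 [ 298.7 -371.1   50. ] len 62.8 deg -169.0
(316.9, 115.5) (28, 5) z 17 [ 528.4 -233.5   17. ] len 30.0 deg -21.1
(316.9, 115.5) (28, 5) z 26 [ 528.6 -233.2   26. ] len 29.3 deg -21.1
(316.9, 115.5) (28, 5) z 50 [ 529.2 -232.6   50. ] len 27.4 deg -21.1
top yel
(453.5, 163.5) (10, 4) z 98 [ 538.9 -290.9   98. ] len 23.9 deg -100.8
(453.5, 163.5) (10, 4) z 110.5 [ 536.  -286.   110.5] len 23.6 deg -100.8
```

View pics/w10.png

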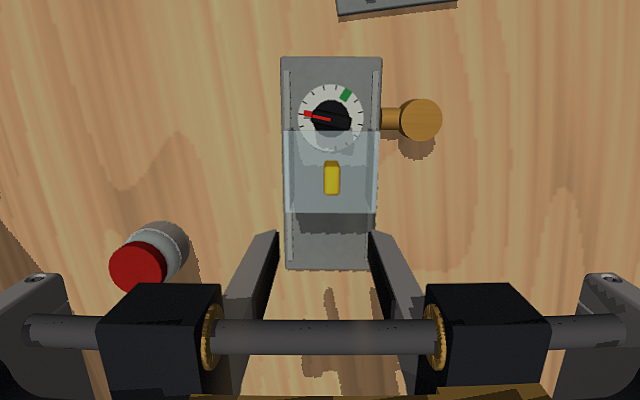

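The pointer points left from (330,119) to (304,113), with the green mark at (346,95). The fin is at (331,177) and the guard covers part of the dial. I'm gripping the fin.

step_arm:
  slide:
    - [0.0075,0.0036,0]
    - [0.0075,0.0036,0]
    - [0,0,0.025]
    - [0,0,0.025]
    - [0,0,0.025]
    - [0,0,0.02]
    - [0,0,0.015]
    - [0,0,0.01]
    - [0,0,0.008]
    - [0,0,0]
    - [0,0,0]
  angular:
    - [0,0,0]
    - [0,0,0]
    - [0,0,0]
    - [0,0,0]
    - [0,0,0]
    - [0,0,0]
    - [0,0,0]
    - [0,0,0]
    - [0,0,0]
    - [0,0,0]
    - [0,0,0]

```text
time: 50.0
tool_pos: [537.8, -285.8, 98.5]
orientation: [0.75, 0.662, 0.0, 0.0]
contact_force: [-0.3, 0.1, 0.2]
opening: 49.9
grip_force: 0.0
```

step_arm:
  slide:
    - [0,-0.0013,0.005]
    - [0,0,0.0055]
    - [0,0,0]
    - [0,0,0]
  angular:
    - [0,0,0]
    - [0,0,0]
    - [0,0,0]
    - [0,0,0]

```text
time: 50.4
tool_pos: [535.9, -285.6, 87.4]
orientation: [0.75, 0.662, -0.0, -0.0]
contact_force: [0.1, -0.1, -0.3]
opening: 49.9
grip_force: 0.0
```

step_arm:
  slide:
    - [0,0,0]
    - [0,0,0]
    - [0,0,0]
    - [0,0,0]
    - [0,0,0]
    - [0,0,0]
    - [0,0,0]
  angular:
    - [0,0,0]
    - [0,0,0]
    - [0,0,0]
    - [0,0,0]
    - [0,0,0]
    - [0,0,0]
    - [0,0,0]
  claw: 0.0
  newtons: 20

```text
time: 51.1
tool_pos: [535.9, -285.6, 87.5]
orientation: [0.75, 0.661, -0.0, -0.0]
contact_force: [0.2, -0.8, 0.5]
opening: 14.2
grip_force: 20.0
```

step_arm:
  slide:
    - [-0.003,0,0]
    - [-0.005,0,0]
    - [-0.005,0,0]
    - [-0.005,0,0]
    - [-0.005,0,0]
    - [-0.005,0,0]
    - [-0.005,0,0]
    - [-0.005,0,0]
    - [-0.005,0,0]
    - [-0.005,0,0]
    - [-0.003,0,0]
    - [-0.002,0,0]
    - [0,0,0]
  angular:
    - [0,0,0]
    - [0,0,0]
    - [0,0,0]
    - [0,0,0]
    - [0,0,0]
    - [0,0,0]
    - [0,0,0]
    - [0,0,0]
    - [0,0,0]
    - [0,0,0]
    - [0,0,0]
    - [0,0,0]
    - [0,0,0]

```text
time: 52.4
tool_pos: [528.8, -339.3, 87.5]
orientation: [0.75, 0.661, -0.001, -0.0]
contact_force: [-3.5, 1.7, 5.0]
opening: 14.5
grip_force: 20.0
```

step_arm:
  slide:
    - [-0.002,0,0]
    - [-0.002,0,0]
    - [-0.002,0,0]
    - [-0.002,0,0]
    - [-0.002,0,0]
    - [0,0,0]
  angular:
    - [0,0,0]
    - [0,0,0]
    - [0,0,0]
    - [0,0,0]
    - [0,0,0]
    - [0,0,0]

```text
time: 53.0
tool_pos: [527.4, -349.0, 87.5]
orientation: [0.75, 0.661, -0.001, -0.0]
contact_force: [-3.9, 1.4, 4.5]
opening: 13.9
grip_force: 20.0
```

step_arm:
  slide:
    - [-0.002,-0.0004,0]
    - [-0.002,0,0]
    - [-0.002,-0.0004,0]
    - [-0.002,0,0]
    - [-0.002,0,0]
    - [-0.002,0,0]
    - [-0.0015,0,0]
    - [-0.0015,0,0]
    - [0,0,0]
  angular:
    - [0,0,0]
    - [0,0,0]
    - [0,0,0]
    - [0,0,0]
    - [0,0,0]
    - [0,0,0]
    - [0,0,0]
    - [0,0,0]
    - [0,0,0]

```text
time: 53.9
tool_pos: [526.5, -356.2, 87.5]
orientation: [0.749, 0.663, 0.003, -0.003]
contact_force: [-3.7, 13.9, 7.9]
opening: 13.8
grip_force: 20.0
```

step_arm:
  slide:
    - [0.004,0,0]
    - [0,0,0]
    - [0,0,0]
    - [0,0,0]
    - [0,0,-0.01]
    - [0,0,-0.03]
    - [0,0,-0.04]
    - [0,0,-0.04]
    - [0,0,-0.02]
    - [0.025,0,0]
    - [0.025,0,0]
    - [0,0,0]
    - [0,0,0]
  angular:
    - [0,0,0]
    - [0,0,0]
    - [0,0,0]
    - [0,0,0]
    - [0,0,0]
    - [0,0,0]
    - [0,0,0]
    - [0,0,0]
    - [0,0,0]
    - [0,0,0]
    - [0,0,0]
    - [0,0,0]
    - [0,0,0]
  claw: 0.05

```text
time: 55.2
tool_pos: [532.5, -309.7, 228.3]
orientation: [0.75, 0.662, -0.0, 0.001]
contact_force: [-0.5, -1.0, -0.9]
opening: 49.5
grip_force: 0.0
```

```bash
cat > dial.py <<'E'
from h import *
def cen(d,lo,hi,amin=15,box=None):
    m=cv2.inRange(cv2.cvtColor(d["frame"],cv2.COLOR_RGB2HSV),np.array(lo),np.array(hi))
    return m
def look(fn,near):
    w=cap("wrist",fn+".png"); np.save(fn+".npy",w,allow_pickle=True); s=robot.state()
    q=R.from_quat(s["orientation"]).as_matrix(); print("tcp",s["tool_pos"].round(1),"head",np.degrees(np.arctan2(q[1,0],q[0,0])).round(1),w["o"].round(1))
    u0=proj(w,[near])[0]; yy,xx=np.mgrid[:400,:640]; reg=((xx-u0[0])**2+(yy-u0[1])**2<70**2)
    h=cv2.cvtColor(w["frame"],cv2.COLOR_RGB2HSV)
    r={}
    for n,lo,hi in(("white",(0,0,130),(179,60,255)),("black",(0,0,0),(179,255,35)),("green",(45,90,40),(85,255,255)),("red",(0,170,80),(6,255,255))):
        m=cv2.inRange(h,np.array(lo),np.array(hi)); m[~reg]=0
        if n=="white": m=cv2.morphologyEx(m,cv2.MORPH_CLOSE,np.ones((3,3),np.uint8))
        cs=[c for c in cv2.findContours(m,0,2)[0]]
        if not cs: continue
        c=max(cs,key=cv2.contourArea); M=cv2.moments(c); rect=cv2.minAreaRect(c)
        ctr=np.array([M["m10"],M["m01"]])/M["m00"] if M["m00"] else np.array(rect[0])
        if n=="white": e=cv2.fitEllipse(cv2.convexHull(c)); ctr=np.array(e[0]); print("ellipse",e)
        r[n]=(ctr,rect); print(n,cv2.contourArea(c),ctr.round(1),[np.round(x,1) for x in rect], cv2.boundingRect(c))
    return w,r
E
python3 - <<'E'
from dial import *
w,r=look("pics/w11",(539,-226,30))
cv2.imwrite("pics/w11c.png",cv2.cvtColor(cv2.resize(w["frame"][80:330,190:470],None,fx=2.2,fy=2.2,interpolation=cv2.INTER_CUBIC),cv2.COLOR_RGB2BGR))
for z in(18,26,46,56): print(z,onz(w,[v[0] for v in r.values()],z).round(1).tolist())
E
```

```text
tcp [ 532.1 -310.6  227.9] head 82.8 [ 542.1 -232.   399.5]
ellipse ((323.5502624511719, 108.46722412109375), (65.81498718261719, 67.03240203857422), 4.201209545135498)
white 1492.5 [323.6 108.5] [array([323.2, 107.4]), array([64.4, 66.2]), np.float64(63.4)] (291, 75, 66, 68)
black 932.0 [324.6 109.7] [array([323.5, 109.5]), array([36.2, 36.2]), np.float64(63.4)] (304, 92, 40, 36)
green 75.0 [338.5  85.6] [array([338.5,  85.6]), array([ 7.5, 11.8]), np.float64(32.0)] (333, 79, 12, 14)
red 74.5 [308.8 106.4] [array([310. , 106.3]), array([26.9,  4.7]), np.float64(11.8)] (297, 102, 27, 10)
18 [[542.5, -237.1, 18.0], [543.5, -238.5, 18.0], [561.4, -215.3, 18.0], [526.8, -233.0, 18.0]]
26 [[542.5, -237.0, 26.0], [543.5, -238.4, 26.0], [561.0, -215.7, 26.0], [527.1, -233.0, 26.0]]
46 [[542.5, -236.8, 46.0], [543.4, -238.1, 46.0], [560.0, -216.6, 46.0], [527.9, -233.0, 46.0]]
56 [[542.5, -236.6, 56.0], [543.4, -237.9, 56.0], [559.5, -217.0, 56.0], [528.3, -232.9, 56.0]]
```

View pics/w11c.png

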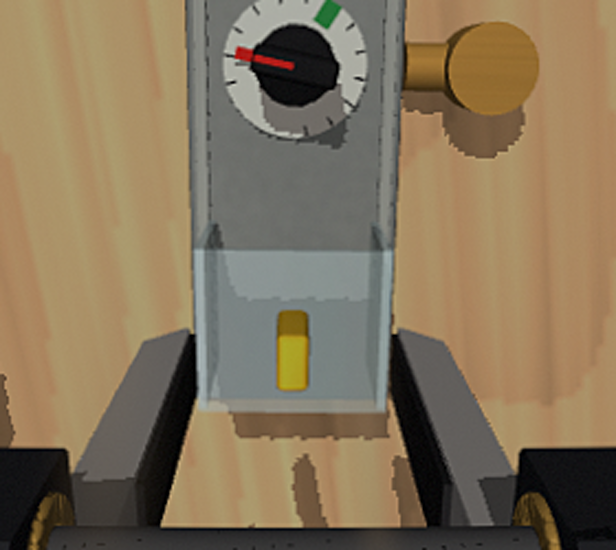

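step_arm:
  slide:
    - [0.04,0,0]
    - [0.04,0,0]
    - [0,0,0]
    - [0,0,0]
  angular:
    - [0,0,0]
    - [0,0,0]
    - [0,0,0]
    - [0,0,0]

```text
time: 55.65
tool_pos: [542.3, -230.7, 227.6]
orientation: [0.75, 0.662, -0.0, 0.0]
contact_force: [-0.2, -0.3, -0.5]
opening: 49.8
grip_force: 0.0
```

Run:
```python
from dial import *
w,r=look("pics/w12",(539,-226,30))
for z in(18,26,46,56): print(z,onz(w,[v[0] for v in r.values()],z).round(1).tolist())
```

```text
tcp [ 542.  -232.   227.4] head 82.7 [ 552.1 -153.1  398.8]
ellipse ((323.71875, 179.58889770507812), (60.766910552978516, 62.49538040161133), 89.24028778076172)
white 1288.0 [323.7 179.6] [array([323.1, 178.5]), array([59. , 62.3]), np.float64(65.6)] (293, 149, 63, 62)
black 832.0 [325.3 181.5] [array([323.5, 181.5]), array([33., 37.]), np.float64(90.0)] (305, 165, 38, 34)
green 64.0 [337.9 158.9] [array([338. , 158.8]), array([ 6.9, 10.8]), np.float64(33.7)] (333, 153, 11, 13)
red 47.0 [314.5 187. ] [array([314.6, 187. ]), array([17.7,  3.6]), np.float64(12.1)] (306, 184, 18, 7)
18 [[542.7, -236.7, 18.0], [544.2, -239.2, 18.0], [561.5, -214.9, 18.0], [531.1, -244.0, 18.0]]
26 [[542.9, -234.9, 26.0], [544.3, -237.4, 26.0], [561.3, -213.6, 26.0], [531.5, -242.1, 26.0]]
46 [[543.4, -230.5, 46.0], [544.8, -232.8, 46.0], [560.9, -210.4, 46.0], [532.6, -237.3, 46.0]]
56 [[543.6, -228.3, 56.0], [545.0, -230.6, 56.0], [560.6, -208.8, 56.0], [533.2, -234.9, 56.0]]
```

The guard is fully back and the dial is clear. In the crop the pointer runs from (293,67) to (236,52) and the green mark is at (328,13). Clockwise travel is about 1.93 rad, which is within the stated range.

step_arm:
  slide:
    - [-0.0053,0.0013,0]
    - [0,0,0]
    - [0,0,0]
    - [0,0,0]
    - [0,0,0]
    - [0,0,0]
    - [0,0,0]
    - [0,0,0]
    - [0,0,0]
    - [0,0,0]
    - [0,0,0]
    - [0,0,0]
    - [0,0,0.03]
    - [0,0,0.03]
    - [0,0,0.03]
    - [0,0,0]
    - [0,0,0]
  angular:
    - [0,0,0]
    - [0,0,-0.1393]
    - [0,0,-0.1393]
    - [0,0,-0.1393]
    - [0,0,-0.1393]
    - [0,0,-0.1393]
    - [0,0,-0.1393]
    - [0,0,-0.1393]
    - [0,0,-0.1393]
    - [0,0,-0.1393]
    - [0,0,-0.1393]
    - [0,0,0]
    - [0,0,0]
    - [0,0,0]
    - [0,0,0]
    - [0,0,0]
    - [0,0,0]

```text
time: 57.4
tool_pos: [542.9, -236.0, 137.7]
orientation: [0.152, 0.988, 0.0, -0.0]
contact_force: [0.4, 0.2, 0.6]
opening: 50.0
grip_force: 0.0
```

```bash
cat >> dial.py <<'E'
def reds(w,C=(542.6,-236.9),near=30):
    h=cv2.cvtColor(w["frame"],cv2.COLOR_RGB2HSV); m=cv2.inRange(h,np.array((0,150,70)),np.array((7,255,255)))
    u0=proj(w,[(C[0],C[1],near)])[0]; yy,xx=np.nonzero(m); k=np.hypot(xx-u0[0],yy-u0[1])<80; p=np.c_[xx,yy][k].astype(float)
    g=np.linalg.svd(p-p.mean(0))[2][0]; t=(p-p.mean(0))@g; ends=[p.mean(0)+g*t.min(),p.mean(0)+g*t.max()]
    for z in(20,30,46,56):
        Q=onz(w,ends,z)[:,:2]; i=np.argmax(np.hypot(*(Q-C).T)); tip,o=Q[i],Q[1-i]; d=tip-o
        print("z",z,"tip r",np.hypot(*(tip-C)).round(1),"tip ang",np.degrees(np.arctan2(*(tip-C)[::-1])).round(1),"line ang",np.degrees(np.arctan2(d[1],d[0])).round(1),"inner r",np.hypot(*(o-C)).round(1))
E
python3 - <<'E'
from dial import *
print("w11");reds(np.load("pics/w11.npy",allow_pickle=True).item())
print("w10");reds(np.load("w10.npy",allow_pickle=True).item())
w=cap("wrist","pics/w13.png");s=robot.state();q=R.from_quat(s["orientation"]).as_matrix(); print(s["tool_pos"],np.degrees(np.arctan2(q[1,0],q[0,0])),s["joints"].round(2)); reds(w)
print("knob axis px",proj(w,[(542.6,-236.9,56)]),proj(w,[(542.6,-236.9,26)]))
E
```

```text
w11
z 20 tip r 29.3 tip ang 163.1 line ang 159.3 inner r 1.9
z 30 tip r 28.6 tip ang 162.8 line ang 159.3 inner r 1.8
z 46 tip r 27.5 tip ang 162.4 line ang 159.3 inner r 1.5
z 56 tip r 26.7 tip ang 162.1 line ang 159.3 inner r 1.4
w10
z 20 tip r 29.4 tip ang 162.5 line ang 156.5 inner r 3.1
z 30 tip r 28.9 tip ang 161.8 line ang 156.5 inner r 2.7
z 46 tip r 28.1 tip ang 160.8 line ang 156.5 inner r 2.1
z 56 tip r 27.5 tip ang 160.1 line ang 156.5 inner r 1.8
[ 543.66758711 -235.90865834  138.68850173] 162.52905346974399 [ 0.91  0.81 -0.94  1.74  0.77  1.    0.93]
z 20 tip r 29.9 tip ang 162.6 line ang 160.2 inner r 10.7
z 30 tip r 31.5 tip ang 162.5 line ang 160.2 inner r 7.7
z 46 tip r 34.1 tip ang 162.3 line ang 160.2 inner r 3.0
z 56 tip r 35.8 tip ang 162.2 line ang 160.2 inner r 1.3
knob axis px [[320.54666929 206.53538059]] [[320.76632111 196.37927551]]
```

View pics/w13.png

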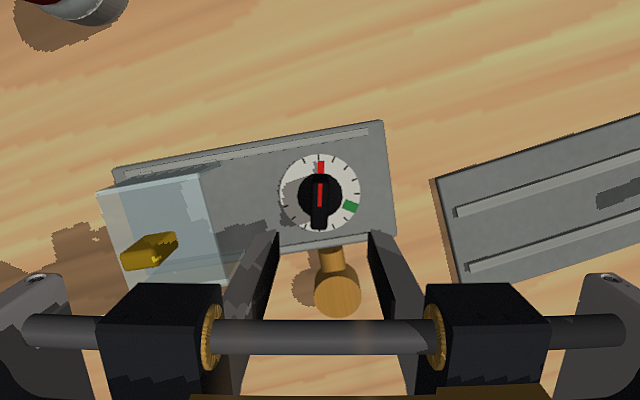

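The bar stands vertical between the fingers at (320,200), with the guard well clear at (150,240). The pointer reads 162.3° and the mark 49.2°, so the knob needs 1.974 rad clockwise.

step_arm:
  slide:
    - [-0.0003,-0.0007,0.02]
    - [0,0,0.025]
    - [0,0,0.02]
    - [0,0,0.015]
    - [0,0,0.012]
    - [0,0,0.01]
    - [0,0,0]
    - [0,0,0]
  angular:
    - [0,0,0]
    - [0,0,0]
    - [0,0,0]
    - [0,0,0]
    - [0,0,0]
    - [0,0,0]
    - [0,0,0]
    - [0,0,0]

```text
time: 58.25
tool_pos: [543.3, -236.1, 35.9]
orientation: [0.151, 0.989, 0.0, 0.0]
contact_force: [0.3, 0.5, -1.1]
opening: 50.0
grip_force: 0.0
```

step_arm:
  slide:
    - [0,0,0]
    - [0,0,0]
    - [0,0,0]
    - [0,0,0]
    - [0,0,0]
    - [0,0,0]
  angular:
    - [0,0,0]
    - [0,0,0]
    - [0,0,0]
    - [0,0,0]
    - [0,0,0]
    - [0,0,0]
  claw: 0.0
  newtons: 25

```text
time: 58.85
tool_pos: [542.3, -239.0, 35.7]
orientation: [0.151, 0.988, -0.002, -0.0]
contact_force: [-0.4, -4.8, 2.3]
opening: 13.9
grip_force: 25.0
```

step_arm:
  slide:
    - [0,0,0]
    - [0,0,0]
    - [0,0,0]
    - [0,0,0]
    - [0,0,0]
    - [0,0,0]
    - [0,0,0]
    - [0,0,0]
    - [0,0,0]
    - [0,0,0]
    - [0,0,0]
    - [0,0,0]
    - [0,0,0]
    - [0,0,0]
    - [0,0,0]
    - [0,0,0]
    - [0,0,0]
    - [0,0,0]
    - [0,0,0]
  angular:
    - [0,0,0.116]
    - [0,0,0.116]
    - [0,0,0.116]
    - [0,0,0.116]
    - [0,0,0.116]
    - [0,0,0.116]
    - [0,0,0.116]
    - [0,0,0.116]
    - [0,0,0.116]
    - [0,0,0.116]
    - [0,0,0.116]
    - [0,0,0.116]
    - [0,0,0.116]
    - [0,0,0.116]
    - [0,0,0.116]
    - [0,0,0.116]
    - [0,0,0.116]
    - [0,0,0]
    - [0,0,0]

```text
time: 60.75
tool_pos: [542.2, -239.0, 35.7]
orientation: [0.908, 0.419, -0.001, 0.001]
contact_force: [-1.5, -5.7, 0.5]
opening: 14.0
grip_force: 25.0
```

step_arm:
  slide:
    - [0,0,0]
    - [0,0,0]
    - [0,0,0]
    - [0,0,0]
    - [0,0,-0.01]
    - [0,0,-0.03]
    - [0,0,-0.03]
    - [0,0,-0.03]
    - [0,0,0]
    - [0,0,0]
  angular:
    - [0,0,0]
    - [0,0,0]
    - [0,0,0]
    - [0,0,0]
    - [0,0,0]
    - [0,0,0]
    - [0,0,0]
    - [0,0,0]
    - [0,0,0]
    - [0,0,0]
  claw: 0.05

```text
time: 61.75
tool_pos: [543.2, -236.3, 136.4]
orientation: [0.908, 0.42, 0.001, 0.001]
contact_force: [0.6, 0.5, -0.4]
opening: 50.3
grip_force: 0.0
```

Run:
```python
from dial import *
w,r=look("pics/w14",(542.6,-236.9,30)); reds(w)
print("green",onz(w,[r["green"][0]],18), np.degrees(np.arctan2(*(onz(w,[r["green"][0]],18)[0,:2]-(542.6,-236.9))[::-1])))
```

```text
tcp [ 542.4 -236.1  135.4] head 49.7 [ 593.2 -176.5  307.8]
ellipse ((322.7527770996094, 195.92726135253906), (77.31015014648438, 79.06278991699219), 112.37359619140625)
white 1387.5 [322.8 195.9] [array([305.5, 199.7]), array([78.2, 42.9]), np.float64(77.2)] (284, 157, 52, 78)
black 1670.0 [324.  201.6] [array([326.5, 202.9]), array([54. , 44.4]), np.float64(60.3)] (302, 177, 45, 56)
green 63.0 [323.  160.9] [array([323.5, 164. ]), array([14.,  9.]), np.float64(90.0)] (319, 157, 10, 15)
red 89.5 [324.  198.3] [array([324. , 198.5]), array([23.,  4.]), np.float64(90.0)] (322, 187, 5, 24)
z 20 tip r 28.5 tip ang 47.7 line ang 49.2 inner r 11.9
z 30 tip r 30.2 tip ang 47.9 line ang 49.2 inner r 8.8
z 46 tip r 33.0 tip ang 48.2 line ang 49.2 inner r 3.8
z 56 tip r 34.7 tip ang 48.4 line ang 49.2 inner r 0.8
green [[ 562.94228431 -212.73186402   18.        ]] 49.912730457513604
```

Run:
```python
from dial import *
w=np.load("pics/w14.npy",allow_pickle=True).item(); h=cv2.cvtColor(w["frame"],cv2.COLOR_RGB2HSV)
red=cv2.inRange(h,np.array((0,150,70)),np.array((7,255,255))); gr=cv2.inRange(h,np.array((45,90,40)),np.array((85,255,255)))
for y in range(154,214,2):
    a=np.flatnonzero(red[y,280:370])+280; b=np.flatnonzero(gr[y,280:370])+280
    print(y,"red",(a.min(),a.max()) if len(a) else "-","green",(b.min(),b.max()) if len(b) else "-",end="; ")
```

```text
154 red - green -; 156 red - green -; 158 red - green (np.int64(319), np.int64(328)); 160 red - green (np.int64(319), np.int64(328)); 162 red - green (np.int64(319), np.int64(328)); 164 red - green (np.int64(319), np.int64(328)); 166 red (np.int64(322), np.int64(327)) green (np.int64(319), np.int64(320)); 168 red (np.int64(322), np.int64(327)) green (np.int64(319), np.int64(320)); 170 red (np.int64(322), np.int64(327)) green (np.int64(319), np.int64(320)); 172 red (np.int64(321), np.int64(327)) green -; 174 red (np.int64(321), np.int64(327)) green -; 176 red (np.int64(321), np.int64(327)) green -; 178 red - green -; 180 red - green -; 182 red - green -; 184 red - green -; 186 red - green -; 188 red (np.int64(322), np.int64(326)) green -; 190 red (np.int64(322), np.int64(326)) green -; 192 red (np.int64(322), np.int64(326)) green -; 194 red (np.int64(322), np.int64(326)) green -; 196 red (np.int64(322), np.int64(326)) green -; 198 red (np.int64(322), np.int64(326)) green -; 200 red (np.int64(322), np.int64(326)) green -; 202 red (np.int64(322), np.int64(326)) green -; 204 red (np.int64(322), np.int64(326)) green -; 206 red (np.int64(322), np.int64(326)) green -; 208 red (np.int64(322), np.int64(326)) green -; 210 red (np.int64(324), np.int64(325)) green -; 212 red - green -;
```

The pointer tip overlaps the green mark: columns 322-327 against 319-328, about 1 px off centre. That is aligned. Now I'll close the guard.

step_arm:
  slide:
    - [0,0,-0.03]
    - [0,0,-0.03]
    - [0,0,0]
    - [0,0,0]
    - [0,0,0]
    - [0,0,0]
    - [-0.0403,-0.0003,0]
    - [-0.0403,-0.0003,0]
    - [-0.0403,-0.0003,0]
    - [0,0,0]
    - [0,0,0]
  angular:
    - [0,0,0]
    - [0,0,0]
    - [0,0,-0.1445]
    - [0,0,-0.1445]
    - [0,0,-0.1445]
    - [0,0,-0.1445]
    - [0,0,0]
    - [0,0,0]
    - [0,0,0]
    - [0,0,0]
    - [0,0,0]

```text
time: 62.9
tool_pos: [525.6, -356.3, 193.7]
orientation: [0.751, 0.66, -0.0, -0.002]
contact_force: [-0.5, 0.4, -0.4]
opening: 50.3
grip_force: 0.0
```

Run:
```python
from h import *
w=cap("wrist","pics/w15.png"); s=robot.state(); print(s["tool_pos"]); orange(w,100,(22,150,80),(34,255,255),(98.5,110.5))
```

```text
[ 526.39606655 -354.66795533  194.1886459 ]
(324.0, 202.5) (37, 16) z 98.5 [ 526.4 -355.9   98.5] len 31.4 deg -97.3
(324.0, 202.5) (37, 16) z 110.5 [ 526.9 -352.4  110.5] len 30.0 deg -97.3
```

step_arm:
  slide:
    - [0,0,0.025]
    - [0,0,0.025]
    - [0,0,0.025]
    - [0,0,0.02]
    - [0,0,0]
    - [0,0,0]
  angular:
    - [0,0,0]
    - [0,0,0]
    - [0,0,0]
    - [0,0,0]
    - [0,0,0]
    - [0,0,0]

```text
time: 63.55
tool_pos: [527.5, -354.2, 100.7]
orientation: [0.749, 0.662, 0.0, -0.0]
contact_force: [0.9, -0.6, 0.1]
opening: 49.9
grip_force: 0.0
```

step_arm:
  slide:
    - [0,0,0.006]
    - [0,0,0.006]
    - [0,0,0]
    - [0,0,0]
  angular:
    - [0,0,0]
    - [0,0,0]
    - [0,0,0]
    - [0,0,0]

```text
time: 63.95
tool_pos: [526.8, -356.0, 88.6]
orientation: [0.75, 0.661, 0.0, 0.0]
contact_force: [0.2, -0.5, 0.1]
opening: 50.2
grip_force: 0.0
```

step_arm:
  slide:
    - [0,0,0]
    - [0,0,0]
    - [0,0,0]
    - [0,0,0]
    - [0,0,0]
    - [0,0,0]
    - [0,0,0]
  angular:
    - [0,0,0]
    - [0,0,0]
    - [0,0,0]
    - [0,0,0]
    - [0,0,0]
    - [0,0,0]
    - [0,0,0]
  claw: 0.0
  newtons: 20

```text
time: 64.65
tool_pos: [526.5, -356.0, 88.5]
orientation: [0.75, 0.661, -0.0, -0.0]
contact_force: [-1.5, 0.1, 1.8]
opening: 13.8
grip_force: 20.0
```

step_arm:
  slide:
    - [0.003,0,0]
    - [0.005,0,0]
    - [0.006,0,0]
    - [0.007,0,0]
    - [0.007,0,0]
    - [0.007,0,0]
    - [0.007,0,0]
    - [0.007,0,0]
    - [0.007,0,0]
    - [0.007,0,0]
    - [0.007,0,0]
    - [0.007,0,0]
    - [0.007,0,0]
    - [0.007,0,0]
    - [0.006,0,0]
    - [0.005,0,0]
    - [0.003,0,0]
    - [0,0,0]
  angular:
    - [0,0,0]
    - [0,0,0]
    - [0,0,0]
    - [0,0,0]
    - [0,0,0]
    - [0,0,0]
    - [0,0,0]
    - [0,0,0]
    - [0,0,0]
    - [0,0,0]
    - [0,0,0]
    - [0,0,0]
    - [0,0,0]
    - [0,0,0]
    - [0,0,0]
    - [0,0,0]
    - [0,0,0]
    - [0,0,0]

```text
time: 66.45
tool_pos: [540.6, -250.7, 88.5]
orientation: [0.75, 0.662, 0.001, -0.0]
contact_force: [0.7, 0.9, -1.1]
opening: 14.2
grip_force: 20.0
```

Travelled about 106 mm, so roughly 14 mm remains.

step_arm:
  slide:
    - [0.003,0,0]
    - [0.003,0,0]
    - [0.003,0,0]
    - [0.002,0,0]
    - [0.002,0,0]
    - [0.002,0,0]
    - [0.0015,0,0]
    - [0,0,0]
  angular:
    - [0,0,0]
    - [0,0,0]
    - [0,0,0]
    - [0,0,0]
    - [0,0,0]
    - [0,0,0]
    - [0,0,0]
    - [0,0,0]

```text
time: 67.25
tool_pos: [542.4, -236.9, 88.5]
orientation: [0.75, 0.661, -0.0, 0.001]
contact_force: [3.4, -4.3, -2.5]
opening: 13.8
grip_force: 20.0
```

step_arm:
  slide:
    - [0.0015,0,0]
    - [0.0015,0,0]
    - [0.0015,0,0]
    - [0,0,0]
    - [0,0,0]
  angular:
    - [0,0,0]
    - [0,0,0]
    - [0,0,0]
    - [0,0,0]
    - [0,0,0]

```text
time: 67.75
tool_pos: [542.4, -236.6, 88.5]
orientation: [0.751, 0.66, -0.002, 0.003]
contact_force: [4.5, -12.7, -4.1]
opening: 13.4
grip_force: 20.0
```

step_arm:
  slide:
    - [-0.0045,0,0]
    - [0,0,0]
    - [0,0,0]
    - [0,0,0]
    - [0,0,-0.01]
    - [0,0,-0.03]
    - [0,0,-0.04]
    - [0,0,-0.04]
    - [0,0,-0.04]
    - [-0.03,0,0]
    - [-0.03,0,0]
    - [0,0,0]
    - [0,0,0]
  angular:
    - [0,0,0]
    - [0,0,0]
    - [0,0,0]
    - [0,0,0]
    - [0,0,0]
    - [0,0,0]
    - [0,0,0]
    - [0,0,0]
    - [0,0,0]
    - [0,0,0]
    - [0,0,0]
    - [0,0,0]
    - [0,0,0]
  claw: 0.05

```text
time: 69.05
tool_pos: [534.2, -294.9, 248.8]
orientation: [0.751, 0.661, 0.0, -0.0]
contact_force: [1.0, 1.0, -0.3]
opening: 49.8
grip_force: 0.0
```

Run:
```python
from h import *
w=cap("wrist"); t=cap("top"); s=cap("scene")
a=cv2.resize(w["frame"][0:260,180:500],(480,390)); b=t["frame"][90:290,140:520]; c=s["frame"][100:345,210:430]
im=np.zeros((600,800,3),np.uint8); im[:390,:480]=a; im[395:595,:380]=b; im[:326,500:793]=cv2.resize(c,(293,326))
cv2.imwrite("pics/fin.png",cv2.cvtColor(im,cv2.COLOR_RGB2BGR)); print(robot.state()["tool_pos"]); orange(w,100,(22,150,80),(34,255,255),(98.5,110.5)); orange(s,60,zs=(105,))
```

```text
[ 534.91529378 -293.22555874  248.77895817]
(324.0, 127.0) (14, 28) z 98.5 [ 542.6 -238.    98.5] len 25.7 deg -97.2
(324.0, 127.0) (14, 28) z 110.5 [ 542.7 -237.3  110.5] len 24.7 deg -97.2
(360.2, 214.1) (7, 16) z 105 [631.8  76.1 105. ] len 56.6 deg -79.5
(388.2, 130.0) (27, 6) z 105 [516.3 406.2 105. ] len 97.3 deg 2.7
```

View pics/fin.png

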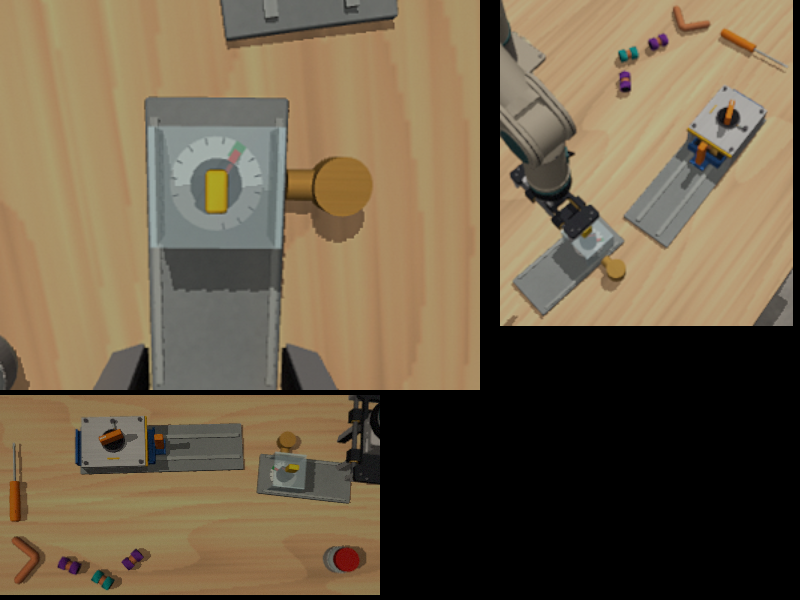

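The montage shows the carriage home, the clamp turned, the pointer at the green mark at (238,152) with the guard over the dial, and the bystanders in place.

```bash
python3 -c "
from station import ticket
print(ticket.close_job())"
```

```text
the job is handed in; nothing more can be done
None
```

The job is handed in, with no result reported back: all four couplings are in their own grooves, the carriage is home, the clamp is clicked, the regulator pointer is on the green mark to within about 0.03 rad, the guard is fully over it, and the screwdriver, tin and elbow were left alone.

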